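# Snap the lever into a hydraulic hand pump

## Task

Fit the loose lever into the lever socket of the hand pump: slide its spigot end in until the spring button reaches the socket's mouth, pinch the button flush with your fingers so that it slips in under the socket wall, and slide the lever on until the button pops out through the hole in the side of the socket; then let go. Work by feel: never ram the button against the socket, and leave the coupling, the bolt and the spanner where they are.

Things in the scene. Friction and masses are not known exactly. Their poses are not given: they have to be found in the camera images.
- lever: Loose pump lever on the bench: straight 25 x 25 mm square steel tube, 260 mm long, about 0.4 kg. Own x runs along it towards the bare spigot end, z up; origin: middle of its length, on its underside (axis 12.5 mm above). The x = -130 to -26 mm half has a black rubber grip of the same section. The last 5 mm of the spigot end taper to 19 mm square. The snap button stands out of its -y side.
- spigot_end (a point): Centre of the lever's spigot end face, on the lever's axis, 130 mm from its middle. Axes as the lever's.
- button_seat (a point): Where the button's axis leaves the lever's -y side: 75 mm back from the spigot end, at mid height (lever x = 55, y = -12.5 mm). Axes as the lever's.
- button: The lever's snap button, a steel pin carried by the lever; origin on its axis, at button_seat when sprung out and up to 9.5 mm deeper when pressed. Axes as the lever's.
- button_press (a joint): Press of the lever's snap button, m: 0 sprung out, 0.009 flush, 0.0095 its stop. Steel pin 13 mm in diameter, stands 9 mm out: straight for 2.5 mm, then a round dome of 6.5 mm radius. Spring 2 N at rest, 7.8 N flush. The socket's edge cannot push it in from its straight side; once pressed and its front half is under the wall, the edge holds it down and the lever slides on.
- pump: Hydraulic hand pump bolted to the bench, about 380 mm long and 170 mm wide: base plate, pump head and rocker with the level square lever socket, oil tank with gauge behind. Origin on the bench under the socket's mouth, x level into the socket (the way the lever goes in), z up. The hole is in the socket's -y side. Nothing moves; around the front 100 mm of the socket it is clear.
- mouth (a point): Centre of the socket's open end, on the socket's axis, 110 mm above the bench; axes as the pump's. Square bore 27 mm wide and high (1 mm of play each side), 4 mm walls, 35 mm outside, end stop 117 mm deep. Let go part way in, the lever hangs tail-down in this play (about 0.03 rad at 68 mm); push it held in line, or it jams. The lever goes in level, its x along the pump's x, its z up.
- hole (a point): Centre of the round 16 mm hole in the socket's -y wall, on the outer face: 40 mm in from the mouth, at axis height, 17.5 mm to -y of the axis; axes as the pump's. With the button snapped in, the lever's spigot end is 115 mm deep and 145 mm of lever stand out.
- coupling: Bystander: loose steel pipe coupling, 45 mm across, 50 mm tall, standing on end; origin under its centre. Leave it.
- bolt: Bystander: loose big hex bolt standing on its head, 45 mm across, 78 mm tall; origin under its centre. Leave it.
- spanner: Bystander: loose steel spanner, 200 mm long, lying flat; origin under its middle. Leave it.

How it is judged:
On the way, in this order (a step that is already met when the one before it is completed fails the run):
1. the spigot end is in the socket by more than 25 mm, the button still outside (x of spigot_end in the frame of mouth above 0.025 m and distance between spigot_end and mouth below 0.09 m and x of button_seat in the frame of mouth below 0 m), for 0.1 s.
2. the fingers press the button in, within 20 mm of the mouth (x of button_seat in the frame of mouth between -0.02 and 0.004 m and value of joint button_press above 0.006 m and contact force between the fingers and button above 1 N), for 0.05 s.
3. the button has slipped in under the socket wall (x of button_seat in the frame of mouth between 0.006 and 0.036 m and value of joint button_press above 0.006 m), for 0.1 s.
At the end, for the whole second after the job is handed in: The lever is in the socket with its button centred in the hole to 2.5 mm along the socket and fully sprung out (pressed by less than 1.5 mm), in line with the socket to 0.06 rad, released and at rest (x of button_seat in the frame of hole between -0.0025 and 0.0025 m and distance between button_seat and hole below 0.009 m and value of joint button_press below 0.0015 m and angle between the x axis of lever and the x axis of pump, either way round below 0.06 rad and linear speed of lever below 0.02 m/s); the robot touches nothing.
It fails at once if the button is rammed against the pump with more than 40 N (contact force between button and pump above 40 N).
It fails at once if the coupling, bolt or spanner is moved by more than 30 mm (distance of any of coupling, bolt, spanner from where it was at the start of the episode above 0.03 m).
It also fails if it takes over 61 s, if anything falls off the work surface, if the arm or the gripper's body presses on something with over 40 N, if the wrist force passes 120 N, or if a joint passes its speed limit or range.

## Robot

A 6-joint arm with a two-finger parallel gripper is mounted at the origin on the work surface. World frame = base frame: x ahead of the robot, y to its left, z up, the work surface at z = 0. Lengths are in m, angles in rad, forces in N, time in s.
With the tool pointing down it reaches from about 0.275 to 0.725 m from the base axis. Payload 15.9 kg.
Tool frame: the origin (TCP) lies midway between the tips of the shut fingers; the grasp point (between the pads) lies 19 mm behind it; z points along the fingers, y is the direction in which the jaws open and shut (so a half turn about z gives the same grasp; the last joint's range is limited). The gripper opens to 85 mm and grips with 20 to 120 N. Pads are 22 mm wide; open, the fingers measure 114 mm over their backs; the gripper's body (76 mm by 85 mm) begins 54 mm behind the grasp point. The pads swing forward as they close: fully open they stand 13 mm farther back than shut.
Start: joints at [-1.223, 0.213, -0.034, 1.323, 0, 1.571], TCP at [0.17, -0.47, 0.208] pointing down, gripper open.
Joint ranges: [-2.98, 2.98], [-0.74, 1.72], [-1.14, 1.35], [-2.1, 2.04], [-1.57, 1.44], [-3.14, 3.14]. Speed limits (rad/s): [1.89, 1.89, 2.39, 2.57, 3.14, 3.14].

## Interface

Orientations are given as a rotation vector (axis times angle).
In Python, from rig import sense, read_camera, r gives the robot as it stands.
- The arm moves only by the shell command python3 -m pendant 'ROWS' [FORCE]. ROWS is JSON, a list of rows, each an object of numbers: "dx", "dy", "dz": the shift along the tool's x, y, z in mm; "ax", "ay", "az": the turn, a rotation vector about the tool's x, y, z in rad; "gripper": the opening, from 0 (shut) to 1 (fully open). In form: [{"dx": .., "dy": .., "dz": .., "ax": .., "ay": .., "az": .., "gripper": ..}, ...]. A call has 1 to 10 rows; each row is the pose to reach, as a shift and turn from the pose commanded when the call began, along the tool's axes at that moment; what a row does not reach only later rows make up. A row lasts 1/10 s, in which the tool goes at most 50 mm and 8.59 degrees, less where a joint would pass 70% of its speed; a pose out of reach is approached as far as the arm can. A call with a gripper value outside its range is refused whole. The fingers move at their own pace and stop on an object; FORCE is the grip in N (left out, the last holds). Time passes only in rows, so rows that repeat a pose let the fingers close. It gives the time, the measured TCP pose, the force and the opening at its end, in the units of the state.
- sense(): the state, without advancing time (a new reading comes with each control period).
- read_camera(name): name is "scene" or "top"; returns a dict with "pixels" (400x640x3 uint8, blue, green, red), "fx", "fy", "cx", "cy" (pixels), "rvec" (rotation vector, rad) and "tvec" (3), from world to camera coordinates, as OpenCV has them. Camera axes: x right, y down, z forward; pixel columns grow to the right and rows downward; lengths in m; the calibration is good to about 2 mm. A picture is of the moment at which its call begins. There is no depth.
- r.job_done(): hands the job in, once; it reports no verdict.
The state is a dict: "time": time; "joints": joint angles; "dq": joint speeds; "effort": joint torques, N m; "ee_pos": TCP position; "tool_rot": TCP orientation; "ft_force": force on the tool from outside, world axes, zero at the start; "torque": the same for the moment, N m; "finger_gap": finger opening in m.
Only numpy, scipy, OpenCV 4.12 (cv2) and the standard library are available. Lean on these libraries where they do the work, as an engineer would, in place of code of your own. Each camera call takes 0.05 s, during which the arm holds its last target.

## Working session

There is one attempt and no reset: what is moved stays moved. The work goes in short steps, Python scripts to look and compute and a shell command to move; the robot and the scene stay as the last step left them, time stands still between calls to the robot, and variables do not carry over. Pictures are saved under pics/ and viewed, and the job is handed in when it is done.

```bash
ls; mkdir -p pics; cat > h.py <<'E'
import numpy as np, cv2
from rig import sense, read_camera, r
def snap(n):
    c=read_camera(n); return c
def save(c,f): cv2.imwrite('pics/'+f,c['pixels'])
def ray(c,u,v):
    R=cv2.Rodrigues(np.array(c['rvec'],float))[0]; t=np.array(c['tvec'],float)
    o=-R.T@t; d=R.T@np.array([(u-c['cx'])/c['fx'],(v-c['cy'])/c['fy'],1]); return o,d/np.linalg.norm(d)
def onz(c,u,v,z):
    o,d=ray(c,u,v); return o+d*(z-o[2])/d[2]
def tri(c1,p1,c2,p2):
    o1,d1=ray(c1,*p1);o2,d2=ray(c2,*p2)
    A=np.c_[d1,-d2];s=np.linalg.lstsq(A,o2-o1,rcond=None)[0]
    a=o1+s[0]*d1;b=o2+s[1]*d2; return (a+b)/2,np.linalg.norm(a-b)
def proj(c,P):
    return cv2.projectPoints(np.array(P,float).reshape(-1,3),np.array(c['rvec'],float),np.array(c['tvec'],float),np.array([[c['fx'],0,c['cx']],[0,c['fy'],c['cy']],[0,0,1.]]),None)[0][:,0]
E
python3 - <<'E'
from h import *
for n in('scene','top'):
    c=snap(n);save(c,n+'0.png');print(n,c['fx'],ray(c,320,200)); np.save(n+'0.npy',c,allow_pickle=True)
s=sense();print(s['time'],s['ee_pos'],s['tool_rot'],s['finger_gap'],s['ft_force'])
E
```

```text
pics
scene 456.81853575659574 (array([ 1.05333565, -0.08289788,  0.96034305]), array([-0.52940603,  0.05678007, -0.84646635]))
top 470.0433333610139 (array([ 0.3273847 , -0.04041899,  1.21935958]), array([ 0.18552305,  0.01018465, -0.98258713]))
0.1 [ 0.17030507 -0.46976014  0.20766192] [-3.09326904e+00 -5.43305172e-01  2.42082008e-04] 0.08546268465588974 [-0.14338686  0.03657742 -0.68596586]
```

View pics/scene0.png

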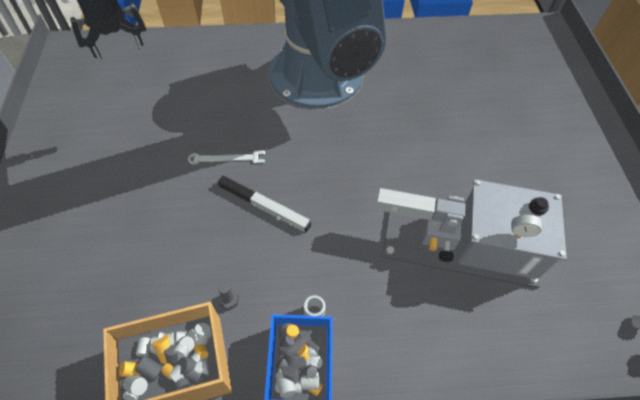

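View pics/top0.png

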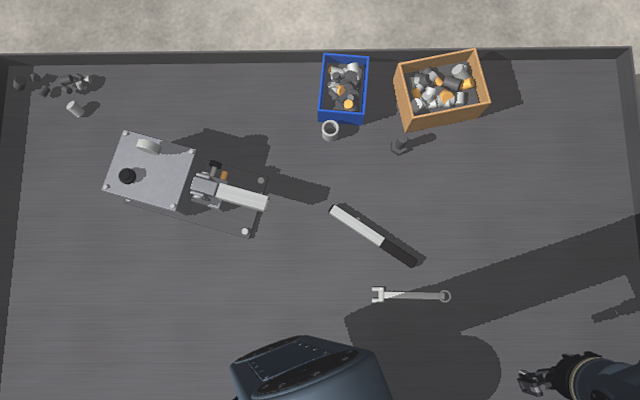

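The scene picture shows the lever around (265,203), with its grip at upper left. The pump is on the right with its socket mouth near (380,198). The top picture shows the lever from (415,262) (grip) to (333,208) (spigot), and the socket mouth at about (267,200). The bystanders are clear of the path. I'll zoom in next.

```bash
python3 - <<'E'
from h import *
t=np.load('top0.npy',allow_pickle=True).item();s=np.load('scene0.npy',allow_pickle=True).item()
a=cv2.resize(t['pixels'][180:280,180:440],None,fx=3,fy=3,interpolation=cv2.INTER_CUBIC)
b=cv2.resize(s['pixels'][165:265,210:475],None,fx=3,fy=3,interpolation=cv2.INTER_CUBIC)
cv2.imwrite('pics/z_top.png',a);cv2.imwrite('pics/z_sc.png',b)
for u,v in[(333,208),(415,262)]: print(onz(t,u,v,.025))
for u,v in[(222,181),(309,225)]: print(onz(s,u,v,.025))
E
```

```text
[ 0.53170244 -0.06145238  0.025     ]
[ 0.39240773 -0.26675113  0.025     ]
[ 0.39767902 -0.25843975  0.025     ]
[ 0.53557112 -0.05100737  0.025     ]
```

View pics/z_top.png

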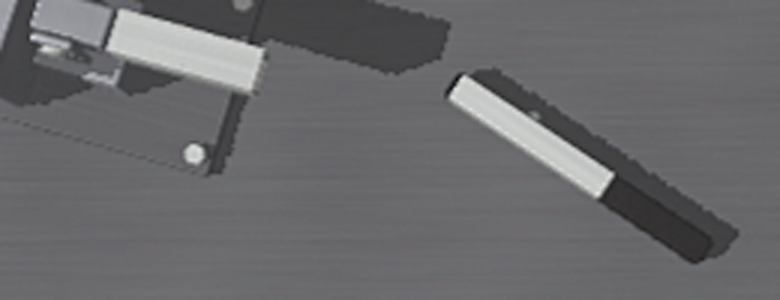

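View pics/z_sc.png

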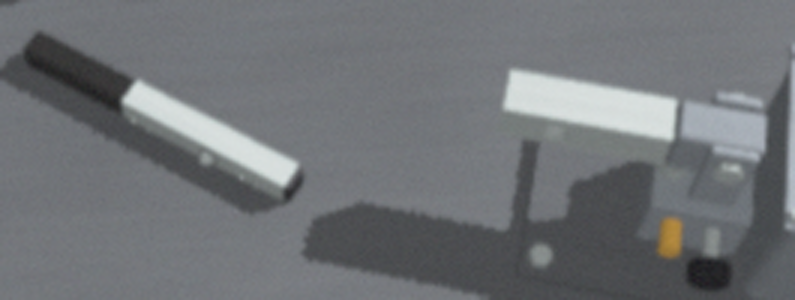

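```bash
python3 - <<'E'
from h import *
t=np.load('top0.npy',allow_pickle=True).item();s=np.load('scene0.npy',allow_pickle=True).item()
def blobs(c,box,th,f=4):
    x0,y0,x1,y1=box
    g=cv2.cvtColor(c['pixels'],cv2.COLOR_BGR2GRAY)[y0:y1,x0:x1]
    g=cv2.resize(g,None,fx=f,fy=f,interpolation=cv2.INTER_CUBIC)
    m=(g>th).astype(np.uint8)
    cs,_=cv2.findContours(m,cv2.RETR_EXTERNAL,cv2.CHAIN_APPROX_NONE)
    for k in sorted(cs,key=cv2.contourArea)[::-1][:2]:
        a=cv2.contourArea(k)
        if a<1500: continue
        q=cv2.approxPolyDP(k,12,True)[:,0]
        rr=cv2.boxPoints(cv2.minAreaRect(k))
        conv=lambda p:(p+.5)/f-.5+np.array([x0,y0])
        yield a,conv(q),conv(rr)
for n,c,box,z in[('top',t,(320,195,425,275),.025),('top',t,(214,175,275,222),.1275),('scene',s,(210,165,320,240),.025),('scene',s,(370,180,437,220),.1275)]:
  for th in (150,185,):
    for a,q,rr in blobs(c,box,th):
        print(n,z,th,a,'poly',q.round(1).tolist())
        print(np.array([onz(c,*p,z)[:2] for p in rr]).round(4).tolist()); print(np.array([onz(c,*p,z)[:2] for p in q]).round(4).tolist())
E
```

```text
top 0.025 150 9211.0 poly [[332.9, 206.1], [331.1, 214.1], [379.6, 244.6], [383.6, 237.1]]
[[0.5199, -0.05], [0.5416, -0.0645], [0.4545, -0.1913], [0.4334, -0.1767]]
[[0.5366, -0.0612], [0.5158, -0.0565], [0.4367, -0.1789], [0.4557, -0.1896]]
top 0.025 185 8224.5 poly [[333.1, 206.1], [330.4, 212.9], [379.6, 244.1], [383.4, 237.4]]
[[0.5208, -0.0513], [0.5405, -0.0644], [0.4542, -0.1902], [0.435, -0.1769]]
[[0.5366, -0.0618], [0.519, -0.0546], [0.4379, -0.179], [0.4551, -0.1889]]
top 0.1275 150 11844.5 poly [[219.1, 183.1], [215.4, 196.4], [263.9, 208.6], [267.4, 195.9]]
[[0.5424, 0.221], [0.5787, 0.2123], [0.5447, 0.0941], [0.5088, 0.1034]]
[[0.5761, 0.2115], [0.5439, 0.2194], [0.5137, 0.1035], [0.5443, 0.0957]]
top 0.1275 185 10658.0 poly [[219.4, 183.6], [215.6, 195.9], [263.1, 208.9], [266.9, 196.1]]
[[0.5444, 0.2195], [0.5777, 0.2114], [0.5442, 0.096], [0.5113, 0.1046]]
[[0.5748, 0.2109], [0.5451, 0.2188], [0.5131, 0.1052], [0.5437, 0.0968]]
scene 0.025 150 9511.5 poly [[250.6, 197.6], [302.6, 226.6], [308.9, 220.4], [256.4, 191.1]]
[[0.4547, -0.1892], [0.4289, -0.1776], [0.5189, -0.0483], [0.5426, -0.0609]]
[[0.451, -0.1875], [0.539, -0.0661], [0.5232, -0.0505], [0.433, -0.1735]]
scene 0.025 185 7878.0 poly [[251.1, 197.6], [302.9, 225.9], [308.1, 220.4], [256.6, 192.1]]
[[0.4537, -0.1874], [0.4321, -0.1777], [0.52, -0.0506], [0.54, -0.0612]]
[[0.4511, -0.1862], [0.537, -0.0654], [0.523, -0.0523], [0.436, -0.1729]]
scene 0.1275 150 13352.5 poly [[379.1, 188.6], [378.1, 201.6], [434.1, 210.4], [433.9, 196.9]]
[[0.5442, 0.0942], [0.5065, 0.1055], [0.5412, 0.2258], [0.5777, 0.2122]]
[[0.5112, 0.1045], [0.5444, 0.0975], [0.5737, 0.2135], [0.5399, 0.22]]
scene 0.1275 185 11605.5 poly [[379.9, 188.9], [378.9, 200.9], [433.6, 210.1], [433.6, 197.6]]
[[0.5425, 0.0964], [0.5089, 0.1066], [0.543, 0.2237], [0.5756, 0.2116]]
[[0.512, 0.106], [0.5426, 0.0994], [0.573, 0.2125], [0.5418, 0.2191]]
```

```bash
cat >> h.py <<'E'
from scipy.spatial.transform import Rotation as Ro
def go(pos,yaw,pitch=0):
    """print tool-frame delta from now to TCP pos with tool down, tool x at yaw deg; pitch>0 tilts tool-x end up (rad)"""
    s=sense();R=Ro.from_rotvec(s['tool_rot']);p=np.array(s['ee_pos'])
    y=np.radians(yaw);ex=np.array([np.cos(y)*np.cos(pitch),np.sin(y)*np.cos(pitch),np.sin(pitch)]);ey=np.array([np.sin(y),-np.cos(y),0]);ez=np.cross(ex,ey)
    T=Ro.from_matrix(np.c_[ex,ey,ez])
    print('d mm',(R.inv().apply(np.array(pos)-p)*1000).round(1),'a',((R.inv()*T).as_rotvec()).round(4))
def st():
    s=sense();R=Ro.from_rotvec(s['tool_rot']).as_matrix()
    print('t',round(s['time'],2),'p',np.round(s['ee_pos'],4),'yaw',round(np.degrees(np.arctan2(R[1,0],R[0,0])),2),'xz',R[2,0].round(4),'yz',R[2,1].round(4),'gap',round(s['finger_gap'],4),'F',np.round(s['ft_force'],1),'T',np.round(s['torque'],2))
LY=55.4;PY=74.0
M=np.array([.527,.1005,.110]);PX=np.array([np.cos(np.radians(PY)),np.sin(np.radians(PY)),0])
LX=np.array([np.cos(np.radians(LY)),np.sin(np.radians(LY)),0]);LC=np.array([.4578,-.1619,.0125])
E
python3 - <<'E'
from h import *
st();g=LC-.038*LX; print(g); go([g[0],g[1],.10],LY)
E
```

```text
t 0.1 p [ 0.1703 -0.4698  0.2077] yaw 19.92 xz 0.0 yz -0.001 gap 0.0855 F [-0.1  0.  -0.7] T [ 0.03  0.01 -0.  ]
[ 0.43622194 -0.19317918  0.0125    ]
d mm [ 344.2 -169.3  107.8] a [-9.000e-04 -3.000e-04 -6.192e-01]
```

```bash
python3 -m pendant '[{"dx":344,"dy":-169,"dz":108,"az":-0.62,"gripper":1},{"dx":344,"dy":-169,"dz":108,"az":-0.62,"gripper":1},{"dx":344,"dy":-169,"dz":108,"az":-0.62,"gripper":1},{"dx":344,"dy":-169,"dz":108,"az":-0.62,"gripper":1},{"dx":344,"dy":-169,"dz":108,"az":-0.62,"gripper":1},{"dx":344,"dy":-169,"dz":108,"az":-0.62,"gripper":1},{"dx":344,"dy":-169,"dz":108,"az":-0.62,"gripper":1},{"dx":344,"dy":-169,"dz":108,"az":-0.62,"gripper":1},{"dx":344,"dy":-169,"dz":108,"az":-0.62,"gripper":1},{"dx":344,"dy":-169,"dz":108,"az":-0.62,"gripper":1}]' 80
python3 - <<'E'
from h import *
st();g=LC-.038*LX; go([g[0],g[1],.003],LY)
c=snap('scene');cv2.imwrite('pics/a1.png',cv2.resize(c['pixels'][100:260,170:430],None,fx=3,fy=3))
E
```

```text
t 0.1 p [ 0.1703 -0.4698  0.2077] yaw 19.92 xz 0.0 yz -0.001 gap 0.0855 F [-0.1  0.  -0.7] T [ 0.03  0.01 -0.  ]
d mm [ 344.2 -169.2  204.8] a [-9.000e-04 -3.000e-04 -6.192e-01]validation failed for argument at $[0]...
```

View pics/a1.png

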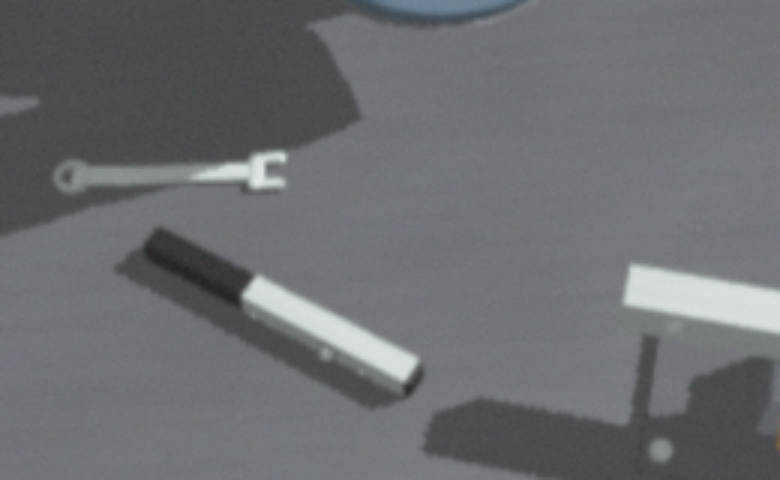

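The call was refused, so the arm hasn't moved; the picture is unchanged, with the lever still at about (285,310) in the crop. The rows probably need all seven keys.

```bash
python3 -m pendant '[{"dx":344,"dy":-169,"dz":108,"ax":0,"ay":0,"az":-0.62,"gripper":1},{"dx":344,"dy":-169,"dz":108,"ax":0,"ay":0,"az":-0.62,"gripper":1},{"dx":344,"dy":-169,"dz":108,"ax":0,"ay":0,"az":-0.62,"gripper":1},{"dx":344,"dy":-169,"dz":108,"ax":0,"ay":0,"az":-0.62,"gripper":1},{"dx":344,"dy":-169,"dz":108,"ax":0,"ay":0,"az":-0.62,"gripper":1},{"dx":344,"dy":-169,"dz":108,"ax":0,"ay":0,"az":-0.62,"gripper":1},{"dx":344,"dy":-169,"dz":108,"ax":0,"ay":0,"az":-0.62,"gripper":1},{"dx":344,"dy":-169,"dz":108,"ax":0,"ay":0,"az":-0.62,"gripper":1},{"dx":344,"dy":-169,"dz":108,"ax":0,"ay":0,"az":-0.62,"gripper":1},{"dx":344,"dy":-169,"dz":108,"ax":0,"ay":0,"az":-0.62,"gripper":1}]' 80
python3 - <<'E'
from h import *
st();g=LC-.038*LX; go([g[0],g[1],.003],LY)
c=snap('scene');cv2.imwrite('pics/a2.png',cv2.resize(c['pixels'][100:260,170:430],None,fx=3,fy=3))
E
```

```text
time: 1.15
ee_pos: [0.4362, -0.193, 0.0996]
tool_rot: [-2.778, -1.465, 0.001]
ft_force: [0.4, -0.2, 0.3]
finger_gap: 0.0854
t 1.15 p [ 0.4362 -0.193   0.0996] yaw 55.59 xz -0.0004 yz -0.0012 gap 0.0854 F [ 0.4 -0.2  0.3] T [0.01 0.07 0.  ]
d mm [-0.1  0.2 96.6] a [-0.0012  0.0004  0.0033]
```

View pics/a2.png

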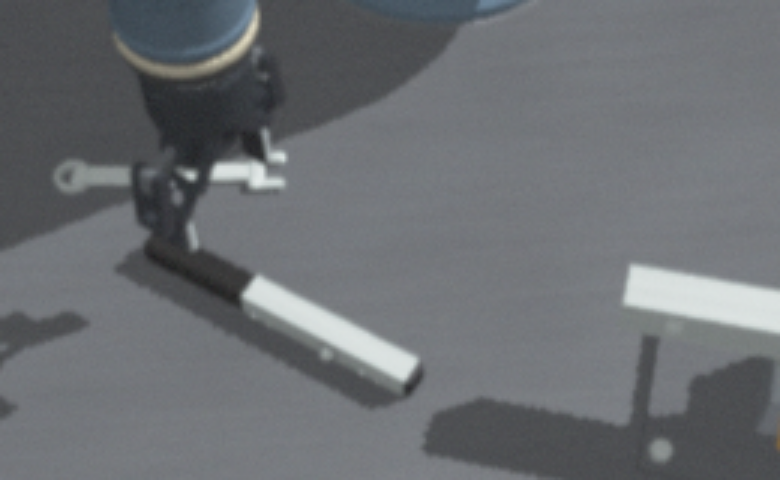

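The gripper stands over the grip at about (190,240) in the crop, jaws square to the lever. The spanner at (175,175) is about 0.1 m away in x, so I'll go down and close.

```bash
python3 -m pendant '[{"dx":0,"dy":0,"dz":40,"ax":0,"ay":0,"az":0.003,"gripper":1},{"dx":0,"dy":0,"dz":80,"ax":0,"ay":0,"az":0.003,"gripper":1},{"dx":0,"dy":0,"dz":97,"ax":0,"ay":0,"az":0.003,"gripper":1},{"dx":0,"dy":0,"dz":97,"ax":0,"ay":0,"az":0.003,"gripper":1},{"dx":0,"dy":0,"dz":97,"ax":0,"ay":0,"az":0.003,"gripper":0.2},{"dx":0,"dy":0,"dz":97,"ax":0,"ay":0,"az":0.003,"gripper":0},{"dx":0,"dy":0,"dz":97,"ax":0,"ay":0,"az":0.003,"gripper":0},{"dx":0,"dy":0,"dz":97,"ax":0,"ay":0,"az":0.003,"gripper":0},{"dx":0,"dy":0,"dz":97,"ax":0,"ay":0,"az":0.003,"gripper":0},{"dx":0,"dy":0,"dz":97,"ax":0,"ay":0,"az":0.003,"gripper":0}]' 80
python3 - <<'E'
from h import *
st()
E
```

```text
time: 2.2
ee_pos: [0.4363, -0.1939, 0.0033]
tool_rot: [2.783, 1.457, 0.0]
ft_force: [-0.2, 0.6, 0.6]
finger_gap: -0.0001
t 2.2 p [ 0.4363 -0.1939  0.0033] yaw 55.28 xz 0.0001 yz 0.0003 gap -0.0001 F [-0.2  0.6  0.6] T [ 0.01 -0.01 -0.02]
```

```bash
python3 - <<'E'
from h import *
c=snap('scene');cv2.imwrite('pics/a3.png',cv2.resize(c['pixels'][100:260,170:430],None,fx=3,fy=3))
c=snap('top');cv2.imwrite('pics/a3t.png',cv2.resize(c['pixels'][170:310,260:500],None,fx=3,fy=3))
st()
E
```

```text
t 2.3 p [ 0.4363 -0.1939  0.0032] yaw 55.29 xz 0.0 yz 0.0001 gap -0.0 F [0.1 0.3 0.9] T [-0.    0.06 -0.04]
```

View pics/a3.png

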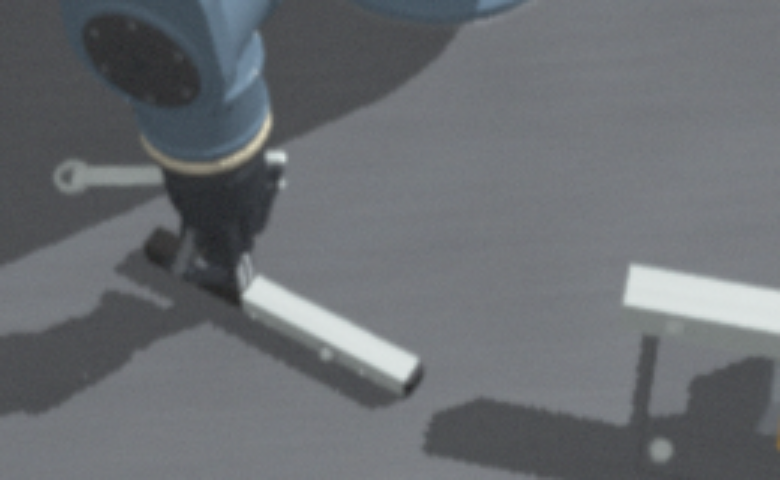

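View pics/a3t.png

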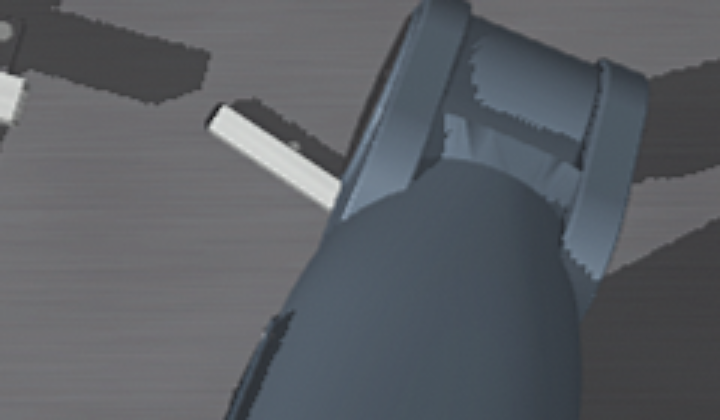

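```bash
python3 - <<'E'
from h import *
c=snap('scene');cv2.imwrite('pics/a4.png',cv2.resize(c['pixels'][150:225,205:305],None,fx=8,fy=8,interpolation=cv2.INTER_CUBIC))
g=LC-.038*LX
ey=np.array([np.sin(np.radians(55.3)),-np.cos(np.radians(55.3)),0])
s=sense();p=np.array(s['ee_pos'])
print((proj(c,[p,p+.0125*ey,p-.0125*ey,p+[0,0,.02]])-[205,150])*8)
E
```

```text
[[352.19939467 379.60395452]
 [328.80379119 408.87386752]
 [375.35880289 350.62954211]
 [344.88851658 344.45255792]]
```

View pics/a4.png

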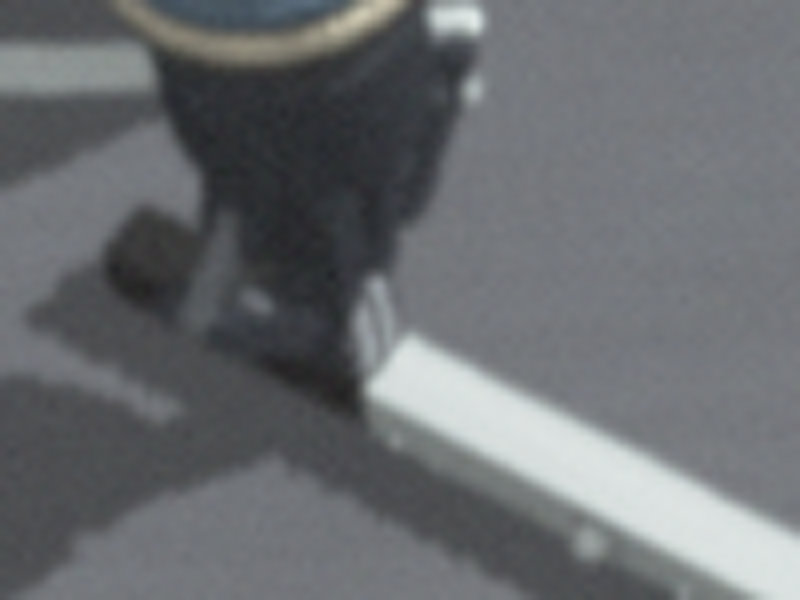

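The pads show as two strips side by side near (370,330) in the crop, at the grip's front end, which agrees with a gap of about 0. They seem to have met without gripping the lever. A small lift will show whether it's held.

```bash
python3 -m pendant '[{"dx":0,"dy":0,"dz":-20,"ax":0,"ay":0,"az":0,"gripper":0},{"dx":0,"dy":0,"dz":-40,"ax":0,"ay":0,"az":0,"gripper":0},{"dx":0,"dy":0,"dz":-50,"ax":0,"ay":0,"az":0,"gripper":0},{"dx":0,"dy":0,"dz":-50,"ax":0,"ay":0,"az":0,"gripper":0}]' 80
python3 - <<'E'
from h import *
c=snap('scene');cv2.imwrite('pics/a5.png',cv2.resize(c['pixels'][140:240,200:330],None,fx=6,fy=6,interpolation=cv2.INTER_CUBIC))
st()
E
```

```text
time: 2.75
ee_pos: [0.4371, -0.1943, 0.0541]
tool_rot: [2.782, 1.457, 0.002]
ft_force: [-0.2, -0.6, -0.1]
finger_gap: -0.0001
t 2.8 p [ 0.4365 -0.194   0.0531] yaw 55.28 xz 0.0002 yz 0.0008 gap 0.0002 F [0.4 0.3 0.6] T [ 0.01 -0.02  0.  ]
```

View pics/a5.png

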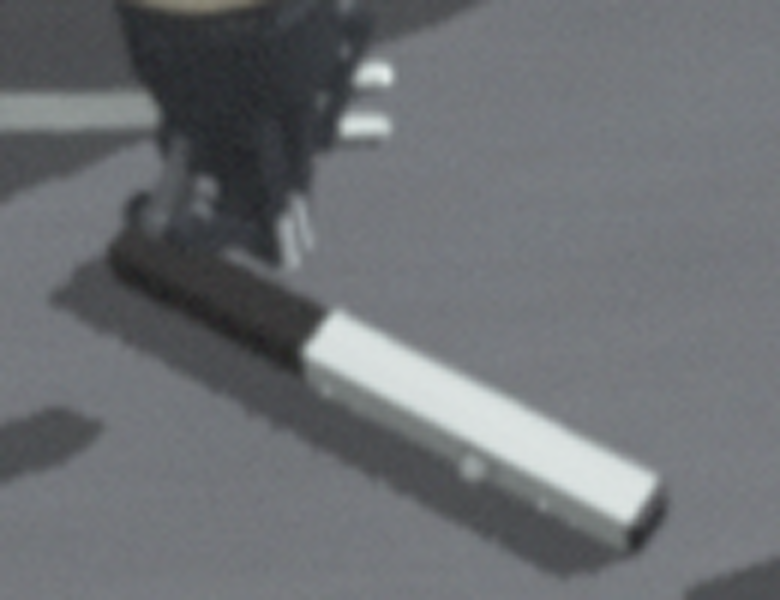

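```bash
cat >> h.py <<'E'
def blobs(c,box,th,f=4):
    x0,y0,x1,y1=box
    g=cv2.cvtColor(c['pixels'],cv2.COLOR_BGR2GRAY)[y0:y1,x0:x1]
    g=cv2.resize(g,None,fx=f,fy=f,interpolation=cv2.INTER_CUBIC)
    cs,_=cv2.findContours((g>th).astype(np.uint8),cv2.RETR_EXTERNAL,cv2.CHAIN_APPROX_NONE)
    k=max(cs,key=cv2.contourArea)
    conv=lambda p:(p+.5)/f-.5+np.array([x0,y0])
    return conv(cv2.boxPoints(cv2.minAreaRect(k))),conv(cv2.approxPolyDP(k,12,True)[:,0])
E
python3 - <<'E'
from h import *
c=snap('scene')
s0=np.load('scene0.npy',allow_pickle=True).item()
for cc in (s0,c):
    rr,q=blobs(cc,(240,185,320,240),170); print(np.array([onz(cc,*p,.025)[:2] for p in rr]).round(4).tolist())
# where camera-visible finger tip pixels are
print((proj(c,[sense()['ee_pos']])-[200,140])*6)
# grip tail & sides on z=.025, from zoom a5
for u,v in[(125,235),(150,200),(305,355),(335,312)]: print(onz(c,u/6+200,v/6+140,.025).round(4))
E
```

```text
[[0.4543, -0.1883], [0.4309, -0.1779], [0.5195, -0.0497], [0.541, -0.0612]]
[[0.4545, -0.1884], [0.4307, -0.1778], [0.5194, -0.0494], [0.5414, -0.0611]]
[[280.34916238 277.73060911]]
[ 0.392  -0.2615  0.025 ]
[ 0.3747 -0.2518  0.025 ]
[ 0.4555 -0.1869  0.025 ]
[ 0.4355 -0.1749  0.025 ]
```

The lever hasn't moved at all, and the fingers shut with nothing between them even though the TCP was on the grip. The lever's pose is confirmed, so I'll try the bare steel just ahead of the grip (lever x ≈ -8 mm) and watch the gap as they close.

```bash
python3 - <<'E'
from h import *
g=LC-.008*LX; go([g[0],g[1],.053],LY);print(g)
E
python3 -m pendant '[{"dx":0,"dy":0,"dz":0,"ax":0,"ay":0,"az":0,"gripper":1},{"dx":15,"dy":0,"dz":0,"ax":0,"ay":0,"az":0,"gripper":1},{"dx":30,"dy":0,"dz":0,"ax":0,"ay":0,"az":0,"gripper":1},{"dx":30,"dy":0,"dz":0,"ax":0,"ay":0,"az":0,"gripper":1},{"dx":30,"dy":0,"dz":0,"ax":0,"ay":0,"az":0,"gripper":1},{"dx":30,"dy":0,"dz":0,"ax":0,"ay":0,"az":0,"gripper":1}]' 80
python3 - <<'E'
from h import *
st()
c=snap('scene');cv2.imwrite('pics/a6.png',cv2.resize(c['pixels'][140:240,200:330],None,fx=6,fy=6,interpolation=cv2.INTER_CUBIC))
E
```

```text
d mm [30.7 -0.3 -0.5] a [-0.0004  0.     -0.0021]
[ 0.45325725 -0.16848509  0.0125    ]
time: 3.45
ee_pos: [0.4528, -0.1695, 0.0527]
tool_rot: [-2.783, -1.457, 0.001]
ft_force: [-0.2, -0.2, -0.9]
finger_gap: 0.0849
t 3.45 p [ 0.4528 -0.1695  0.0527] yaw 55.27 xz -0.0003 yz -0.0007 gap 0.0849 F [-0.2 -0.2 -0.9] T [-0.05 -0.    0.07]
```

View pics/a6.png

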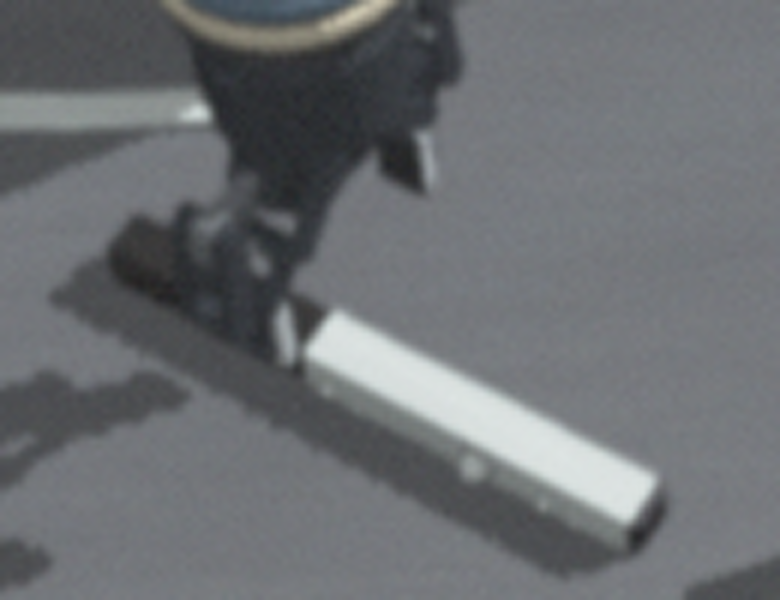

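The open jaws straddle the lever, with the near tip at (285,340) and the far tip at (430,190), so it lies midway between them. I'll go down and close.

```bash

python3 -m pendant '[{"dx":0,"dy":0,"dz":30,"ax":0,"ay":0,"az":0,"gripper":1},{"dx":0,"dy":0,"dz":50,"ax":0,"ay":0,"az":0,"gripper":1},{"dx":0,"dy":0,"dz":50,"ax":0,"ay":0,"az":0,"gripper":1},{"dx":0,"dy":0,"dz":50,"ax":0,"ay":0,"az":0,"gripper":0.2},{"dx":0,"dy":0,"dz":50,"ax":0,"ay":0,"az":0,"gripper":0.2},{"dx":0,"dy":0,"dz":50,"ax":0,"ay":0,"az":0,"gripper":0.2},{"dx":0,"dy":0,"dz":50,"ax":0,"ay":0,"az":0,"gripper":0.2},{"dx":0,"dy":0,"dz":50,"ax":0,"ay":0,"az":0,"gripper":0.2}]' 80
python3 - <<'E'
from h import *
st()
c=snap('scene');cv2.imwrite('pics/a7.png',cv2.resize(c['pixels'][140:240,200:330],None,fx=6,fy=6,interpolation=cv2.INTER_CUBIC))
E
```

```text
time: 4.3
ee_pos: [0.4536, -0.1694, 0.0035]
tool_rot: [2.783, 1.457, 0.001]
ft_force: [-0.1, 0.4, 0.5]
finger_gap: 0.0172
t 4.3 p [ 0.4536 -0.1694  0.0035] yaw 55.28 xz 0.0002 yz 0.0007 gap 0.0172 F [-0.1  0.4  0.5] T [ 0.01  0.06 -0.03]
```

View pics/a7.png

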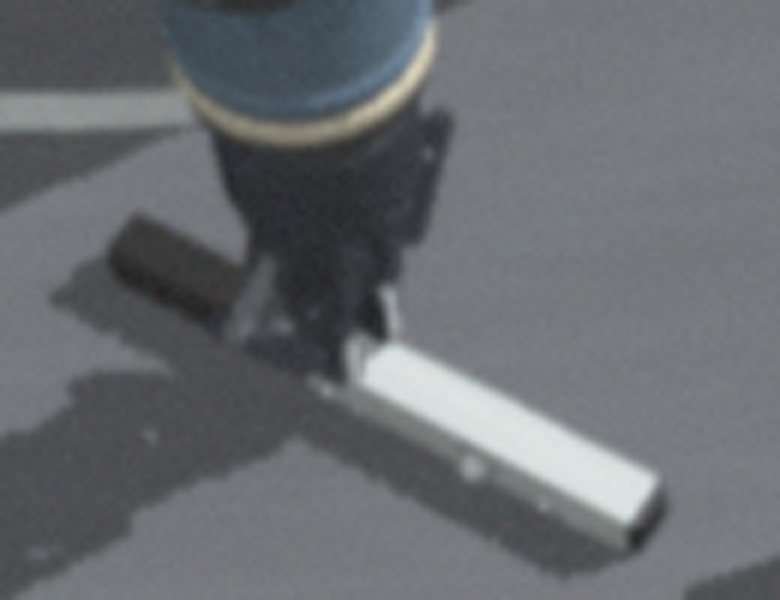

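The gap read 17 mm "through" a 25 mm lever, so the tips must be passing over its top. In the earlier shut-finger picture they also sat about 19 mm higher than the reported TCP projects. I'll open, go lower by feel, then close.

```bash

python3 -m pendant '[{"dx":0,"dy":0,"dz":0,"ax":0,"ay":0,"az":0,"gripper":1},{"dx":0,"dy":0,"dz":0,"ax":0,"ay":0,"az":0,"gripper":1},{"dx":0,"dy":0,"dz":0,"ax":0,"ay":0,"az":0,"gripper":1},{"dx":0,"dy":0,"dz":0,"ax":0,"ay":0,"az":0,"gripper":1},{"dx":0,"dy":0,"dz":4,"ax":0,"ay":0,"az":0,"gripper":1},{"dx":0,"dy":0,"dz":8,"ax":0,"ay":0,"az":0,"gripper":1},{"dx":0,"dy":0,"dz":12,"ax":0,"ay":0,"az":0,"gripper":1},{"dx":0,"dy":0,"dz":12,"ax":0,"ay":0,"az":0,"gripper":1}]' 40
python3 -m pendant '[{"dx":0,"dy":0,"dz":0,"ax":0,"ay":0,"az":0,"gripper":0.2},{"dx":0,"dy":0,"dz":0,"ax":0,"ay":0,"az":0,"gripper":0.2},{"dx":0,"dy":0,"dz":0,"ax":0,"ay":0,"az":0,"gripper":0.2},{"dx":0,"dy":0,"dz":0,"ax":0,"ay":0,"az":0,"gripper":0.2},{"dx":0,"dy":0,"dz":0,"ax":0,"ay":0,"az":0,"gripper":0.2}]' 40
python3 - <<'E'
from h import *
st()
E
```

```text
time: 5.15
ee_pos: [0.4528, -0.1691, -0.0096]
tool_rot: [-2.782, -1.457, 0.001]
ft_force: [0.3, -0.1, -0.1]
finger_gap: 0.0852
time: 5.65
ee_pos: [0.4534, -0.1693, -0.0087]
tool_rot: [2.783, 1.457, 0.0]
ft_force: [-2.3, -0.1, 3.5]
finger_gap: 0.0239
t 5.65 p [ 0.4534 -0.1693 -0.0087] yaw 55.28 xz 0.0001 yz 0.0003 gap 0.0239 F [-2.3 -0.1  3.5] T [0.11 0.37 0.11]
```

```bash

python3 -m pendant '[{"dx":0,"dy":0,"dz":0,"ax":0,"ay":0,"az":0,"gripper":0.5},{"dx":0,"dy":0,"dz":0,"ax":0,"ay":0,"az":0,"gripper":0.5},{"dx":0,"dy":0,"dz":4,"ax":0,"ay":0,"az":0,"gripper":0.5},{"dx":0,"dy":0,"dz":8,"ax":0,"ay":0,"az":0,"gripper":0.5},{"dx":0,"dy":0,"dz":8,"ax":0,"ay":0,"az":0,"gripper":0.5}]' 40
python3 -m pendant '[{"dx":0,"dy":0,"dz":0,"ax":0,"ay":0,"az":0,"gripper":0},{"dx":0,"dy":0,"dz":0,"ax":0,"ay":0,"az":0,"gripper":0},{"dx":0,"dy":0,"dz":0,"ax":0,"ay":0,"az":0,"gripper":0},{"dx":0,"dy":0,"dz":0,"ax":0,"ay":0,"az":0,"gripper":0}]' 80
python3 - <<'E'
from h import *
st()
c=snap('scene');cv2.imwrite('pics/a8.png',cv2.resize(c['pixels'][140:240,200:330],None,fx=6,fy=6,interpolation=cv2.INTER_CUBIC))
E
```

```text
time: 6.15
ee_pos: [0.4528, -0.1691, -0.0176]
tool_rot: [-2.782, -1.457, 0.001]
ft_force: [0.0, -0.9, 0.2]
finger_gap: 0.0427
time: 6.55
ee_pos: [0.4533, -0.1693, -0.0167]
tool_rot: [2.783, 1.457, 0.0]
ft_force: [-1.6, 0.8, 6.4]
finger_gap: 0.0231
t 6.55 p [ 0.4533 -0.1693 -0.0167] yaw 55.28 xz 0.0 yz 0.0001 gap 0.0231 F [-1.6  0.8  6.4] T [0.11 0.49 0.01]
```

View pics/a8.png

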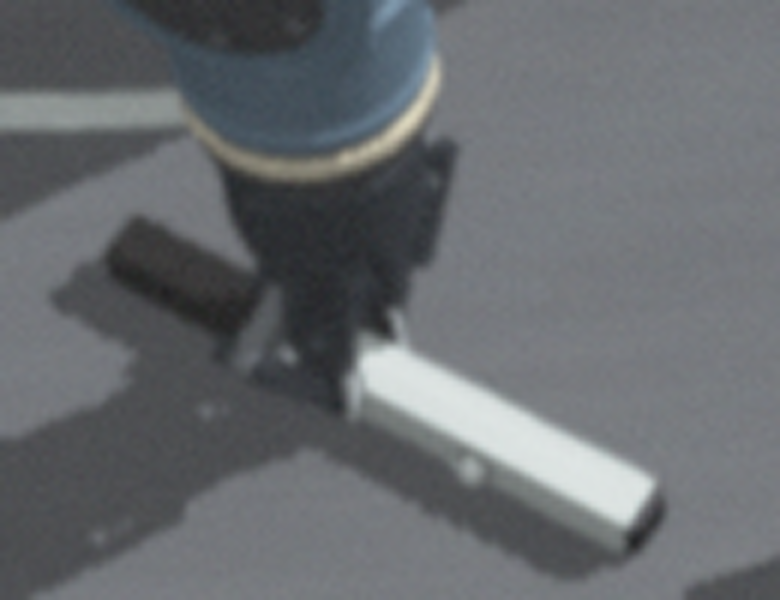

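Gripped: the gap settled at about 23–24 mm and the pads overlap the lever's sides at (355,385) in the crop. The axis height works out as TCP z + 29 mm. I'll lift straight up, then line up 40 mm short of the mouth.

```bash

python3 -m pendant '[{"dx":0,"dy":0,"dz":-25,"ax":0,"ay":0,"az":0,"gripper":0},{"dx":0,"dy":0,"dz":-50,"ax":0,"ay":0,"az":0,"gripper":0},{"dx":0,"dy":0,"dz":-75,"ax":0,"ay":0,"az":0,"gripper":0},{"dx":0,"dy":0,"dz":-98,"ax":0,"ay":0,"az":0,"gripper":0},{"dx":0,"dy":0,"dz":-98,"ax":0,"ay":0,"az":0,"gripper":0}]' 80
python3 - <<'E'
from h import *
st(); P=M-.1787*PX; go([P[0],P[1],.0808],PY)
E
```

```text
time: 7.1
ee_pos: [0.4548, -0.1698, 0.0833]
tool_rot: [2.781, 1.456, 0.004]
ft_force: [0.7, -0.0, -5.7]
finger_gap: 0.0232
t 7.1 p [ 0.4548 -0.1698  0.0833] yaw 55.28 xz 0.0009 yz 0.0038 gap 0.0232 F [ 0.7 -0.  -5.7] T [-0.09  0.01  0.03]
d mm [ 94.1 -37.3   2.5] a [ 3.900e-03 -3.000e-04 -3.268e-01]
```

```bash

python3 -m pendant '[{"dx":24,"dy":-9,"dz":1,"ax":0,"ay":0,"az":-0.082,"gripper":0},{"dx":47,"dy":-19,"dz":1,"ax":0,"ay":0,"az":-0.164,"gripper":0},{"dx":70,"dy":-28,"dz":1,"ax":0,"ay":0,"az":-0.245,"gripper":0},{"dx":94,"dy":-37,"dz":1,"ax":0,"ay":0,"az":-0.327,"gripper":0},{"dx":94,"dy":-37,"dz":1,"ax":0,"ay":0,"az":-0.327,"gripper":0},{"dx":94,"dy":-37,"dz":1,"ax":0,"ay":0,"az":-0.327,"gripper":0}]' 80
python3 - <<'E'
from h import *
st(); P=M-.1787*PX; go([P[0],P[1],.0808],PY)
s=snap('scene');t=snap('top')
np.save('s1.npy',s,allow_pickle=True);np.save('t1.npy',t,allow_pickle=True)
cv2.imwrite('pics/b1.png',cv2.resize(s['pixels'][150:250,270:450],None,fx=4,fy=4,interpolation=cv2.INTER_CUBIC))
cv2.imwrite('pics/b1t.png',cv2.resize(t['pixels'][160:280,200:400],None,fx=4,fy=4,interpolation=cv2.INTER_CUBIC))
E
```

```text
time: 7.7
ee_pos: [0.4758, -0.0705, 0.0789]
tool_rot: [-2.507, -1.891, 0.002]
ft_force: [-0.3, -0.4, -5.8]
finger_gap: 0.0237
t 7.7 p [ 0.4758 -0.0705  0.0789] yaw 74.04 xz -0.0004 yz -0.0017 gap 0.0237 F [-0.3 -0.4 -5.8] T [-0.03  0.07 -0.  ]
d mm [-0.2  2.1 -1.9] a [-0.0017  0.0004  0.0007]
```

View pics/b1.png

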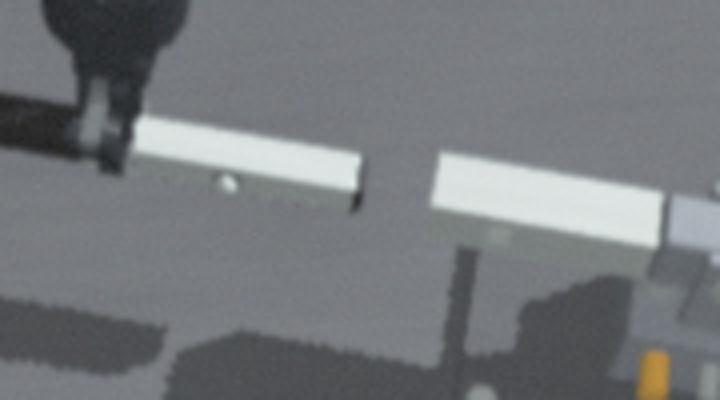

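View pics/b1t.png

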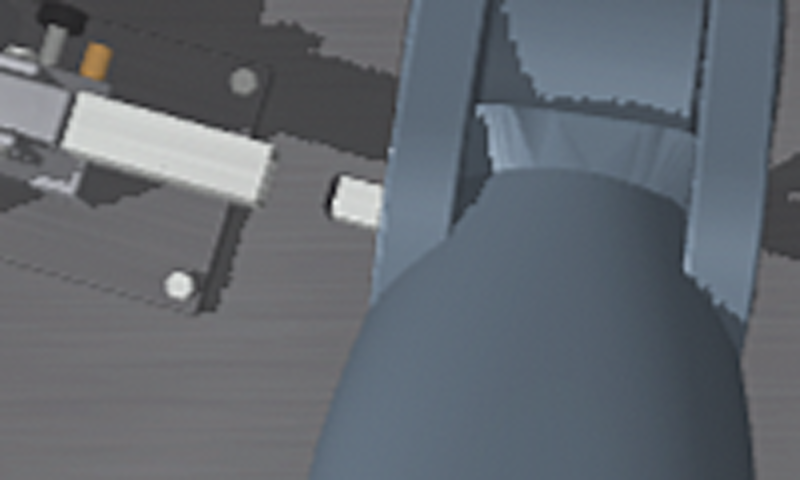

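```bash
python3 - <<'E'
from h import *
s=np.load('s1.npy',allow_pickle=True).item();t=np.load('t1.npy',allow_pickle=True).item()
PY_=np.array([-PX[1],PX[0],0])
def rel(c,pts,z): 
    return [( ((onz(c,*p,z)-M)@PX*1000).round(1), ((onz(c,*p,z)-M)@PY_*1000).round(1)) for p in pts]
for th in(150,180):
  for n,c,bl,bs in(('top',t,(279,200,294,219),(214,178,275,216)),('sc',s,(303,175,364,205),(372,180,437,222))):
    for nm,b,z in(('lev',bl,.1225),('soc',bs,.1275)):
        rr,q=blobs(c,b,th); print(th,n,nm,'rect',rel(c,rr,z)); print('    poly',rel(c,q,z))
E
```

```text
150 top lev rect [(np.float64(-44.4), np.float64(12.9)), (np.float64(-43.6), np.float64(-12.9)), (np.float64(-71.9), np.float64(-13.2)), (np.float64(-72.6), np.float64(12.6))]
    poly [(np.float64(-44.7), np.float64(-11.4)), (np.float64(-47.4), np.float64(12.2)), (np.float64(-72.6), np.float64(11.9)), (np.float64(-65.3), np.float64(-12.8))]
150 top soc rect [(np.float64(120.2), np.float64(18.7)), (np.float64(121.9), np.float64(-19.1)), (np.float64(-1.6), np.float64(-19.0)), (np.float64(-2.6), np.float64(18.6))]
    poly [(np.float64(120.2), np.float64(-16.6)), (np.float64(119.5), np.float64(16.7)), (np.float64(-1.0), np.float64(14.2)), (np.float64(-0.5), np.float64(-18.1))]
150 sc lev rect [(np.float64(-166.6), np.float64(-14.6)), (np.float64(-168.7), np.float64(13.4)), (np.float64(-41.1), np.float64(13.3)), (np.float64(-40.8), np.float64(-14.4))]
    poly [(np.float64(-168.1), np.float64(4.6)), (np.float64(-161.5), np.float64(-14.4)), (np.float64(-40.9), np.float64(-9.3)), (np.float64(-46.1), np.float64(13.0)), (np.float64(-163.2), np.float64(13.3))]
150 sc soc rect [(np.float64(-1
[... 969 characters left out ...]
np.float64(-17.6))]
180 sc lev rect [(np.float64(-166.0), np.float64(-12.9)), (np.float64(-167.9), np.float64(11.8)), (np.float64(-42.1), np.float64(11.7)), (np.float64(-41.9), np.float64(-12.7))]
    poly [(np.float64(-167.2), np.float64(3.4)), (np.float64(-161.9), np.float64(-12.5)), (np.float64(-41.9), np.float64(-9.5)), (np.float64(-44.7), np.float64(11.3))]
180 sc soc rect [(np.float64(-0.3), np.float64(-16.8)), (np.float64(0.2), np.float64(19.5)), (np.float64(123.4), np.float64(19.3)), (np.float64(120.6), np.float64(-16.5))]
    poly [(np.float64(0.6), np.float64(15.9)), (np.float64(1.6), np.float64(-15.7)), (np.float64(120.9), np.float64(-13.2)), (np.float64(119.1), np.float64(18.7))]
```

The scene view shows the lever's spigot end at about (358,185) in the crop and the socket mouth at about (435,180), in line. The top view agrees: lateral offset under 1 mm, spigot about 41 mm short, yaw parallel. The lever is about 2 mm low, so I'll raise it before going in slowly.

```bash

python3 -m pendant '[{"dx":0,"dy":0,"dz":-2,"ax":0,"ay":0,"az":0,"gripper":0},{"dx":15,"dy":0,"dz":-2,"ax":0,"ay":0,"az":0,"gripper":0},{"dx":30,"dy":0,"dz":-2,"ax":0,"ay":0,"az":0,"gripper":0},{"dx":30,"dy":0,"dz":-2,"ax":0,"ay":0,"az":0,"gripper":0},{"dx":30,"dy":0,"dz":-2,"ax":0,"ay":0,"az":0,"gripper":0}]' 80
python3 - <<'E'
from h import *
st(); P=M-.1487*PX; go([P[0],P[1],.0808],PY)
s=snap('scene')
cv2.imwrite('pics/b2.png',cv2.resize(s['pixels'][150:250,290:450],None,fx=5,fy=5,interpolation=cv2.INTER_CUBIC))
PY_=np.array([-PX[1],PX[0],0])
for b,z in(((313,180,371,210),.1225),((372,180,437,222),.1275)):
    rr,q=blobs(s,b,165); print([(((onz(s,*p,z)-M)@PX*1000).round(1), ((onz(s,*p,z)-M)@PY_*1000).round(1)) for p in rr])
E
```

```text
time: 8.3
ee_pos: [0.4846, -0.0425, 0.0821]
tool_rot: [2.509, 1.891, -0.0]
ft_force: [0.1, -0.6, -5.5]
finger_gap: 0.0231
t 8.3 p [ 0.4846 -0.0425  0.0821] yaw 74.0 xz -0.0002 yz -0.0 gap 0.0231 F [ 0.1 -0.6 -5.5] T [-0.09  0.01 -0.  ]
d mm [0.4 1.3 1.3] a [-0.      0.0002 -0.    ]
[(np.float64(-136.9), np.float64(-13.2)), (np.float64(-138.6), np.float64(13.5)), (np.float64(-15.2), np.float64(14.3)), (np.float64(-15.2), np.float64(-12.1))]
[(np.float64(-0.9), np.float64(-17.8)), (np.float64(-0.4), np.float64(20.4)), (np.float64(123.9), np.float64(20.2)), (np.float64(121.0), np.float64(-17.5))]
```

View pics/b2.png

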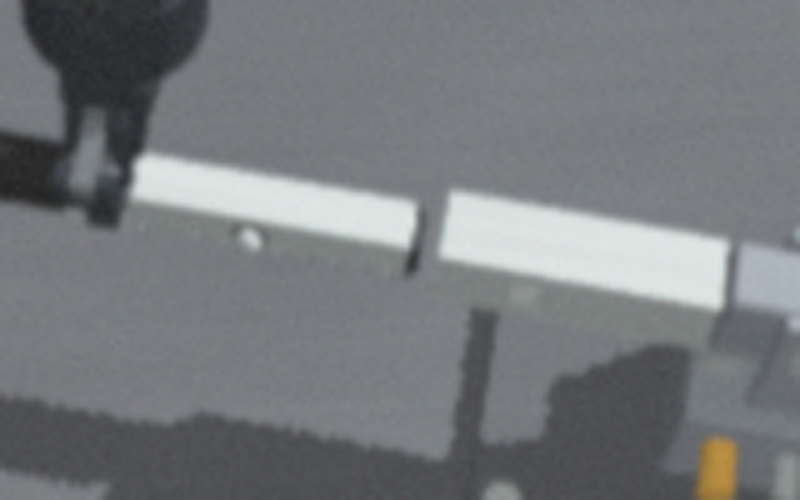

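The picture shows the spigot end at (415,235), about 12 mm from the mouth at (442,225) and in line with it. I'll ease it in.

```bash

python3 -m pendant '[{"dx":5,"dy":0,"dz":0.5,"ax":0,"ay":0,"az":0,"gripper":0},{"dx":10,"dy":0,"dz":0.5,"ax":0,"ay":0,"az":0,"gripper":0},{"dx":15,"dy":0,"dz":0.5,"ax":0,"ay":0,"az":0,"gripper":0},{"dx":20,"dy":0,"dz":0.5,"ax":0,"ay":0,"az":0,"gripper":0},{"dx":20,"dy":0,"dz":0.5,"ax":0,"ay":0,"az":0,"gripper":0}]' 80
python3 -c "
from h import *
st()"
```

```text
time: 8.85
ee_pos: [0.4904, -0.0222, 0.0816]
tool_rot: [-2.508, -1.892, -0.0]
ft_force: [0.5, 0.9, -5.2]
finger_gap: 0.0231
t 8.85 p [ 0.4904 -0.0222  0.0816] yaw 74.06 xz 0.0002 yz 0.0001 gap 0.0231 F [ 0.5  0.9 -5.2] T [-0.02 -0.    0.03]
```

```bash

python3 -m pendant '[{"dx":4,"dy":0,"dz":0,"ax":0,"ay":0,"az":0,"gripper":0},{"dx":8,"dy":0,"dz":0,"ax":0,"ay":0,"az":0,"gripper":0},{"dx":12,"dy":0,"dz":0,"ax":0,"ay":0,"az":0,"gripper":0},{"dx":16,"dy":0,"dz":0,"ax":0,"ay":0,"az":0,"gripper":0},{"dx":20,"dy":0,"dz":0,"ax":0,"ay":0,"az":0,"gripper":0},{"dx":20,"dy":0,"dz":0,"ax":0,"ay":0,"az":0,"gripper":0}]' 80
python3 - <<'E'
from h import *
st()
s=snap('scene');t=snap('top')
cv2.imwrite('pics/b3.png',cv2.resize(s['pixels'][150:250,290:450],None,fx=5,fy=5,interpolation=cv2.INTER_CUBIC))
np.save('s3.npy',s,allow_pickle=True)
E
```

```text
time: 9.45
ee_pos: [0.4958, -0.0031, 0.0816]
tool_rot: [-2.508, -1.892, -0.0]
ft_force: [0.1, 0.2, -5.1]
finger_gap: 0.023
t 9.45 p [ 0.4958 -0.0031  0.0816] yaw 74.04 xz 0.0001 yz -0.0 gap 0.023 F [ 0.1  0.2 -5.1] T [-0.04  0.    0.03]
```

View pics/b3.png

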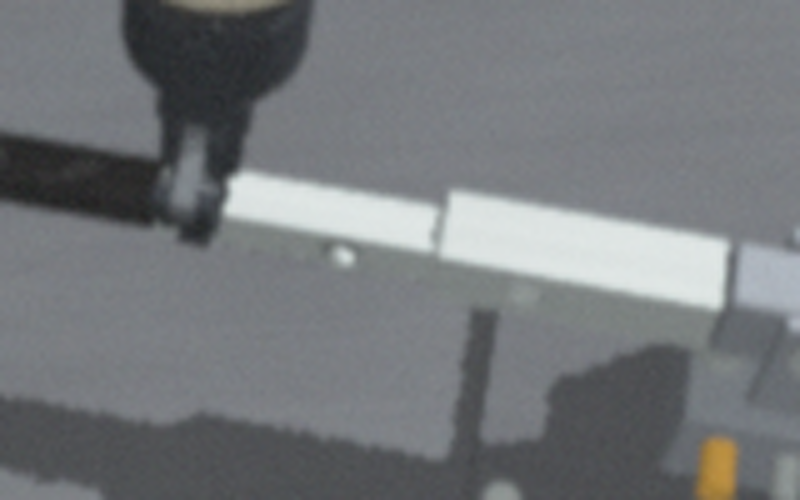

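```bash
cat >> h.py <<'E'
PYv=np.array([-PX[1],PX[0],0])
def onlat(c,u,v,lat):  # intersect ray with vertical plane at lateral offset lat from socket axis
    o,d=ray(c,u,v); k=(lat-(o-M)@PYv)/(d@PYv); P=o+k*d; return ((P-M)@PX*1000).round(1),(P[2]*1000).round(1)
E
python3 - <<'E'
from h import *
s=np.load('s3.npy',allow_pickle=True).item()
g=cv2.cvtColor(s['pixels'],cv2.COLOR_BGR2GRAY)
print(g[196:206,352:366]);print(g[203:214,386:403])
print(onlat(s,358.4,201,-.018),onlat(s,394.3,208.8,-.0175))
E
```

```text
[[168 177 185 192 202 207 213 215 219 220 223 224 224 224]
 [136 138 142 144 149 159 167 177 187 199 205 212 214 218]
 [128 122 119 115 119 129 134 132 139 152 160 169 175 183]
 [126 122 112 104 127 150 160 140 124 119 131 134 135 142]
 [124 125 113 115 142 175 198 188 156 122 121 128 132 130]
 [123 122 119 124 143 172 202 212 181 130 126 128 128 128]
 [120 122 126 124 136 153 177 186 164 129 125 124 127 127]
 [119 119 123 125 130 138 145 148 138 129 124 123 124 126]
 [123 123 125 124 124 125 125 124 125 124 121 123 127 126]
 [126 123 124 122 125 126 124 122 124 123 122 123 124 125]]
[[161 168 178 189 197 203 211 216 218 221 223 224 225 225 227 226 227]
 [133 136 143 146 149 156 166 180 188 196 204 209 213 217 219 224 224]
 [130 129 127 130 128 130 134 142 147 149 157 163 169 185 194 204 210]
 [126 131 126 129 127 129 134 136 137 136 134 137 140 146 149 155 164]
 [127 125 130 126 126 129 134 141 142 142 138 135 131 131 130 134 135]
 [127 127 127 128 127 131 139 141 145 145 141 139 130 128 127 127 128]
 [128 127 129 129 128 133 139 147 146 143 143 137 123 126 127 126 125]
 [127 124 126 124 127 131 132 139 140 139 137 130 125 126 125 129 128]
 [113 115 116 118 124 127 127 130 133 133 133 129 128 128 126 126 126]
 [ 93  95  94 106 126 125 126 130 130 127 129 128 127 127 126 126 128]
 [ 82  82  86  98 118 124 124 124 125 126 127 124 127 126 127 129 128]]
(np.float64(-40.0), np.float64(116.4)) (np.float64(39.4), np.float64(110.9))
```

By geometry the seat is about 42 mm short of the mouth; the hole measured at 39.4 mm deep confirms the mouth's position. I'll advance 26 mm, then lower the grip force so the lever can slip, and creep.

```bash

python3 -m pendant '[{"dx":5,"dy":0,"dz":0,"ax":0,"ay":0,"az":0,"gripper":0},{"dx":10,"dy":0,"dz":0,"ax":0,"ay":0,"az":0,"gripper":0},{"dx":15,"dy":0,"dz":0,"ax":0,"ay":0,"az":0,"gripper":0},{"dx":20,"dy":0,"dz":0,"ax":0,"ay":0,"az":0,"gripper":0},{"dx":25,"dy":0,"dz":0,"ax":0,"ay":0,"az":0,"gripper":0},{"dx":26,"dy":0,"dz":0,"ax":0,"ay":0,"az":0,"gripper":0},{"dx":26,"dy":0,"dz":0,"ax":0,"ay":0,"az":0,"gripper":0}]' 40
python3 - <<'E'
from h import *
st()
s=snap('scene')
cv2.imwrite('pics/b4.png',cv2.resize(s['pixels'][170:230,340:440],None,fx=8,fy=8,interpolation=cv2.INTER_CUBIC))
np.save('s4.npy',s,allow_pickle=True)
E
```

```text
time: 10.25
ee_pos: [0.5029, 0.0216, 0.0816]
tool_rot: [2.508, 1.891, -0.0]
ft_force: [-0.1, -0.9, -5.1]
finger_gap: 0.0232
t 10.25 p [0.5029 0.0216 0.0816] yaw 74.04 xz -0.0001 yz -0.0 gap 0.0232 F [-0.1 -0.9 -5.1] T [-0.04  0.06 -0.01]
```

View pics/b4.png

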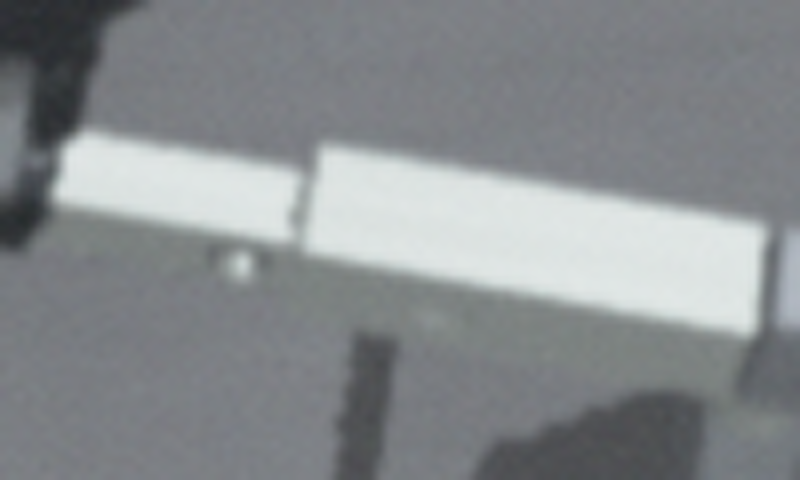

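The button is at (238,264) in the crop, about 14 mm short of the mouth's edge. Now I'll creep with a 30 N grip.

```bash

python3 -m pendant '[{"dx":1,"dy":0,"dz":0,"ax":0,"ay":0,"az":0,"gripper":0},{"dx":2,"dy":0,"dz":0,"ax":0,"ay":0,"az":0,"gripper":0},{"dx":3,"dy":0,"dz":0,"ax":0,"ay":0,"az":0,"gripper":0},{"dx":3,"dy":0,"dz":0,"ax":0,"ay":0,"az":0,"gripper":0}]' 30
python3 -m pendant '[{"dx":1,"dy":0,"dz":0,"ax":0,"ay":0,"az":0,"gripper":0},{"dx":2,"dy":0,"dz":0,"ax":0,"ay":0,"az":0,"gripper":0},{"dx":2,"dy":0,"dz":0,"ax":0,"ay":0,"az":0,"gripper":0}]' 30
python3 -m pendant '[{"dx":0.5,"dy":0,"dz":0,"ax":0,"ay":0,"az":0,"gripper":0},{"dx":1,"dy":0,"dz":0,"ax":0,"ay":0,"az":0,"gripper":0},{"dx":1,"dy":0,"dz":0,"ax":0,"ay":0,"az":0,"gripper":0}]' 30
python3 -c "
from h import *
st();print(onlat(np.load('s4.npy',allow_pickle=True).item(),340+238/8,170+264/8,-.018))"
```

```text
time: 10.7
ee_pos: [0.5037, 0.0243, 0.0816]
tool_rot: [-2.509, -1.891, 0.0]
ft_force: [1.4, 0.1, -4.8]
finger_gap: 0.0234
time: 11.0
ee_pos: [0.5043, 0.0263, 0.0816]
tool_rot: [-2.509, -1.891, -0.0]
ft_force: [-0.4, -0.5, -5.4]
finger_gap: 0.0231
time: 11.3
ee_pos: [0.5045, 0.0272, 0.0816]
tool_rot: [-2.509, -1.891, 0.0]
ft_force: [0.1, 0.1, -4.7]
finger_gap: 0.0233
t 11.3 p [0.5045 0.0272 0.0816] yaw 74.02 xz -0.0 yz -0.0001 gap 0.0233 F [ 0.1  0.1 -4.7] T [-0.03  0.03 -0.01]
(np.float64(-15.0), np.float64(116.7))
```

```bash

for i in 1; do python3 -m pendant '[{"dx":0.5,"dy":0,"dz":0,"ax":0,"ay":0,"az":0,"gripper":0},{"dx":1,"dy":0,"dz":0,"ax":0,"ay":0,"az":0,"gripper":0},{"dx":1,"dy":0,"dz":0,"ax":0,"ay":0,"az":0,"gripper":0}]' 30; done
python3 -m pendant '[{"dx":0.5,"dy":0,"dz":0,"ax":0,"ay":0,"az":0,"gripper":0},{"dx":1,"dy":0,"dz":0,"ax":0,"ay":0,"az":0,"gripper":0},{"dx":1,"dy":0,"dz":0,"ax":0,"ay":0,"az":0,"gripper":0}]' 30
```

```text
time: 11.6
ee_pos: [0.5048, 0.0282, 0.0816]
tool_rot: [2.509, 1.891, 0.0]
ft_force: [-0.1, 0.4, -6.0]
finger_gap: 0.0226
time: 11.9
ee_pos: [0.5051, 0.0291, 0.0816]
tool_rot: [2.509, 1.891, 0.0]
ft_force: [0.3, 0.5, -4.4]
finger_gap: 0.0232
```

```bash

python3 -m pendant '[{"dx":0.5,"dy":0,"dz":0,"ax":0,"ay":0,"az":0,"gripper":0},{"dx":1,"dy":0,"dz":0,"ax":0,"ay":0,"az":0,"gripper":0},{"dx":1,"dy":0,"dz":0,"ax":0,"ay":0,"az":0,"gripper":0}]' 30
python3 - <<'E'
from h import *
st()
s=snap('scene')
cv2.imwrite('pics/b5.png',cv2.resize(s['pixels'][170:230,340:440],None,fx=8,fy=8,interpolation=cv2.INTER_CUBIC))
E
```

```text
time: 12.2
ee_pos: [0.5054, 0.0301, 0.0816]
tool_rot: [-2.509, -1.891, -0.0]
ft_force: [0.6, 0.3, -4.6]
finger_gap: 0.0233
t 12.2 p [0.5054 0.0301 0.0816] yaw 74.02 xz 0.0 yz 0.0 gap 0.0233 F [ 0.6  0.3 -4.6] T [-0.04  0.03 -0.01]
```

View pics/b5.png

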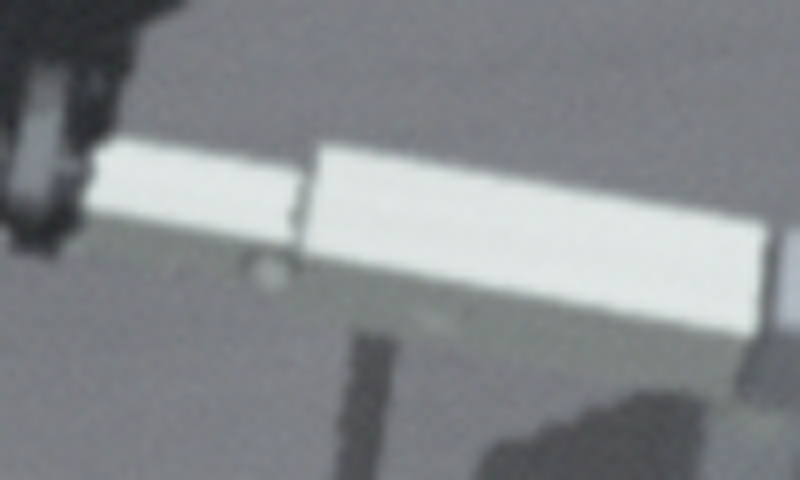

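The button is at (268,272), about 7–8 mm from the mouth's edge at x≈300, so it's nearly touching. I'll carry on in half-millimetres.

```bash

python3 -m pendant '[{"dx":0.5,"dy":0,"dz":0,"ax":0,"ay":0,"az":0,"gripper":0},{"dx":0.5,"dy":0,"dz":0,"ax":0,"ay":0,"az":0,"gripper":0}]' 30
python3 -m pendant '[{"dx":0.5,"dy":0,"dz":0,"ax":0,"ay":0,"az":0,"gripper":0},{"dx":0.5,"dy":0,"dz":0,"ax":0,"ay":0,"az":0,"gripper":0}]' 30
python3 -m pendant '[{"dx":0.5,"dy":0,"dz":0,"ax":0,"ay":0,"az":0,"gripper":0},{"dx":0.5,"dy":0,"dz":0,"ax":0,"ay":0,"az":0,"gripper":0}]' 30
```

```text
time: 12.45
ee_pos: [0.5055, 0.0305, 0.0816]
tool_rot: [-2.509, -1.891, 0.0]
ft_force: [0.3, 0.3, -4.6]
finger_gap: 0.0226
time: 12.65
ee_pos: [0.5056, 0.031, 0.0816]
tool_rot: [-2.509, -1.891, -0.0]
ft_force: [-0.0, 0.5, -5.0]
finger_gap: 0.023
time: 12.85
ee_pos: [0.5057, 0.0313, 0.0816]
tool_rot: [2.509, 1.891, -0.001]
ft_force: [-1.0, -2.4, -4.7]
finger_gap: 0.0231
```

```bash

python3 -m pendant '[{"dx":0.3,"dy":0,"dz":0,"ax":0,"ay":0,"az":0,"gripper":0},{"dx":0.3,"dy":0,"dz":0,"ax":0,"ay":0,"az":0,"gripper":0}]' 30
python3 -c "
from h import *
st()"
```

```text
time: 13.05
ee_pos: [0.5057, 0.0314, 0.0816]
tool_rot: [2.509, 1.89, -0.001]
ft_force: [-1.9, -4.8, -4.9]
finger_gap: 0.0233
t 13.05 p [0.5057 0.0314 0.0816] yaw 74.0 xz -0.0007 yz -0.0001 gap 0.0233 F [-1.9 -4.8 -4.9] T [-1.01  0.39 -0.07]
```

The force rises to about 5 N along the axis: the button's straight side is at the socket's mouth, so its seat is at -6.5 mm. I'll back off a touch, let go with the jaws wide enough to clear the button, and look.

```bash

python3 -m pendant '[{"dx":-0.8,"dy":0,"dz":0,"ax":0,"ay":0,"az":0,"gripper":0},{"dx":-0.8,"dy":0,"dz":0,"ax":0,"ay":0,"az":0,"gripper":0},{"dx":-0.8,"dy":0,"dz":0,"ax":0,"ay":0,"az":0,"gripper":0.8},{"dx":-0.8,"dy":0,"dz":0,"ax":0,"ay":0,"az":0,"gripper":0.8},{"dx":-0.8,"dy":0,"dz":0,"ax":0,"ay":0,"az":0,"gripper":0.8},{"dx":-0.8,"dy":0,"dz":0,"ax":0,"ay":0,"az":0,"gripper":0.8}]' 30
python3 - <<'E'
from h import *
st()
s=snap('scene')
cv2.imwrite('pics/c1.png',cv2.resize(s['pixels'][160:240,310:430],None,fx=6,fy=6,interpolation=cv2.INTER_CUBIC))
E
```

```text
time: 13.65
ee_pos: [0.5058, 0.0311, 0.0818]
tool_rot: [2.509, 1.891, 0.001]
ft_force: [-0.6, -1.2, 0.3]
finger_gap: 0.0683
t 13.65 p [0.5058 0.0311 0.0818] yaw 74.02 xz 0.0003 yz 0.0005 gap 0.0683 F [-0.6 -1.2  0.3] T [-0.01  0.04 -0.06]
```

View pics/c1.png

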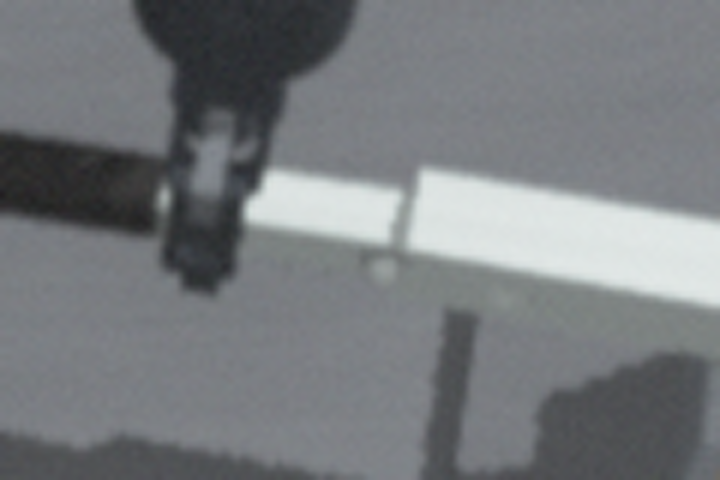

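The lever stays put with the button at (383,268), and the fingers are clear on both sides. I'll move along the lever to the button, 10 mm lower, and check against the mouth before pinching.

```bash

python3 -m pendant '[{"dx":14,"dy":0,"dz":3,"ax":0,"ay":0,"az":0,"gripper":0.8},{"dx":28,"dy":0,"dz":6,"ax":0,"ay":0,"az":0,"gripper":0.8},{"dx":42,"dy":0,"dz":10,"ax":0,"ay":0,"az":0,"gripper":0.8},{"dx":55,"dy":0,"dz":10,"ax":0,"ay":0,"az":0,"gripper":0.8},{"dx":55,"dy":0,"dz":10,"ax":0,"ay":0,"az":0,"gripper":0.8},{"dx":55,"dy":0,"dz":10,"ax":0,"ay":0,"az":0,"gripper":0.8}]' 40
python3 - <<'E'
from h import *
st()
s=snap('scene');t=snap('top')
cv2.imwrite('pics/c2.png',cv2.resize(s['pixels'][160:240,330:450],None,fx=6,fy=6,interpolation=cv2.INTER_CUBIC))
cv2.imwrite('pics/c2t.png',cv2.resize(t['pixels'][150:250,200:350],None,fx=5,fy=5,interpolation=cv2.INTER_CUBIC))
np.save('s5.npy',s,allow_pickle=True)
E
```

```text
time: 14.3
ee_pos: [0.5208, 0.0843, 0.0715]
tool_rot: [-2.508, -1.892, 0.0]
ft_force: [-0.0, 0.6, 0.5]
finger_gap: 0.0684
t 14.3 p [0.5208 0.0843 0.0715] yaw 74.07 xz -0.0002 yz -0.0002 gap 0.0684 F [-0.   0.6  0.5] T [-0.06  0.03 -0.01]
```

View pics/c2.png

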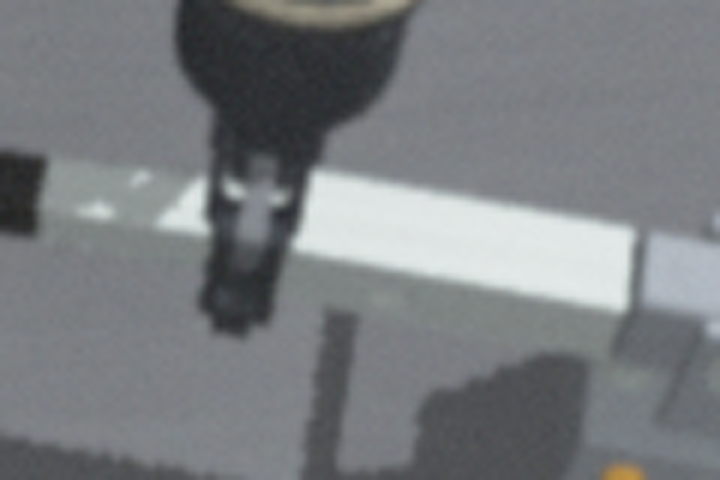

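View pics/c2t.png

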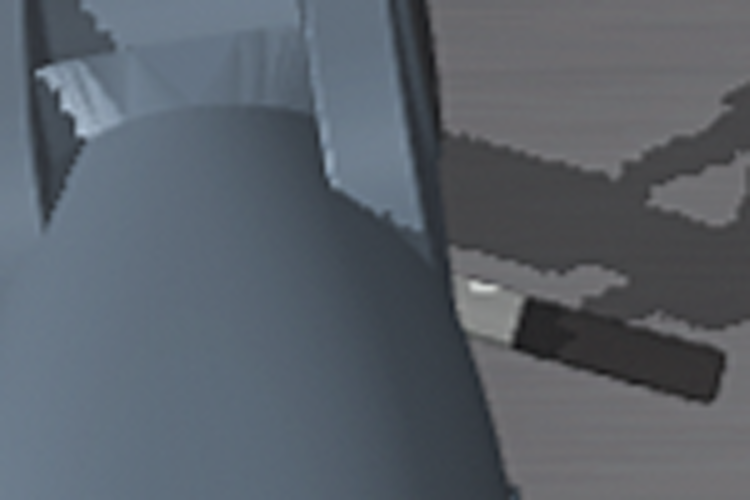

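```bash
python3 - <<'E'
from h import *
s=np.load('s5.npy',allow_pickle=True).item()
for lat in(-.0487,-.034):
  print([onlat(s,330+u/6,160+v/6,lat) for u,v in((203,305),(272,318),(237,335),(290,235),(212,235))])
print(((np.array(sense()['ee_pos'])-M)@PX*1000).round(1),((np.array(sense()['ee_pos'])-M)@PYv*1000).round(1))
E
```

```text
[(np.float64(-24.7), np.float64(130.3)), (np.float64(-0.1), np.float64(130.2)), (np.float64(-10.8), np.float64(114.4)), (np.float64(-0.8), np.float64(184.7)), (np.float64(-26.3), np.float64(176.0))]
[(np.float64(-24.5), np.float64(106.3)), (np.float64(0.8), np.float64(106.2)), (np.float64(-10.2), np.float64(89.9)), (np.float64(0.1), np.float64(162.3)), (np.float64(-26.1), np.float64(153.3))]
-17.9 1.4
```

Image estimate puts the pad's front edge about 1–4 mm short of the mouth, and kinematics says about 5 mm. The button's apex is at about -7 mm, so the pad covers it either way. I'll move back 1 mm and pinch.

```bash

python3 -m pendant '[{"dx":-1,"dy":0,"dz":0,"ax":0,"ay":0,"az":0,"gripper":0.5},{"dx":-1,"dy":0,"dz":0,"ax":0,"ay":0,"az":0,"gripper":0.5},{"dx":-1,"dy":0,"dz":0,"ax":0,"ay":0,"az":0,"gripper":0},{"dx":-1,"dy":0,"dz":0,"ax":0,"ay":0,"az":0,"gripper":0},{"dx":-1,"dy":0,"dz":0,"ax":0,"ay":0,"az":0,"gripper":0},{"dx":-1,"dy":0,"dz":0,"ax":0,"ay":0,"az":0,"gripper":0}]' 40
python3 - <<'E'
from h import *
st()
s=snap('scene')
cv2.imwrite('pics/c3.png',cv2.resize(s['pixels'][160:240,330:450],None,fx=6,fy=6,interpolation=cv2.INTER_CUBIC))
E
```

```text
time: 15.0
ee_pos: [0.5204, 0.0826, 0.0722]
tool_rot: [2.509, 1.891, 0.0]
ft_force: [-4.7, -1.7, 10.0]
finger_gap: 0.0247
t 15.0 p [0.5204 0.0826 0.0722] yaw 74.0 xz -0.0001 yz 0.0003 gap 0.0247 F [-4.7 -1.7 10. ] T [-0.4   0.85  0.11]
```

View pics/c3.png

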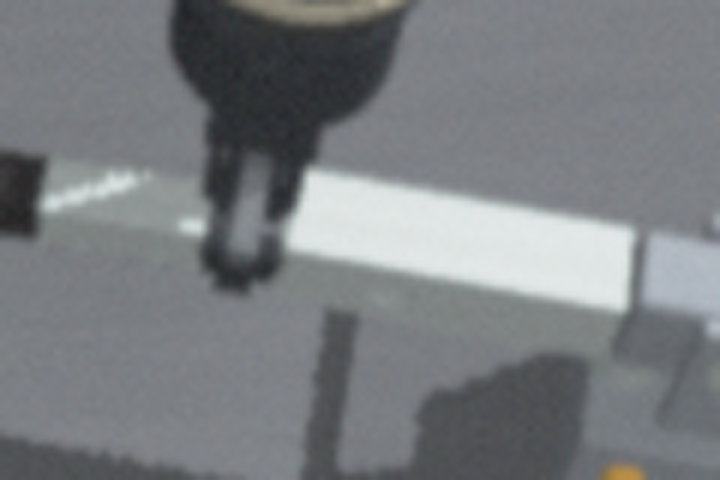

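```bash

python3 -m pendant '[{"dx":0,"dy":0,"dz":0,"ax":0,"ay":0,"az":0,"gripper":0},{"dx":0,"dy":0,"dz":0,"ax":0,"ay":0,"az":0,"gripper":0},{"dx":0,"dy":0,"dz":0,"ax":0,"ay":0,"az":0,"gripper":0}]' 80
python3 -c "
from h import *
st()"
```

```text
time: 15.35
ee_pos: [0.5204, 0.0826, 0.0723]
tool_rot: [2.509, 1.891, 0.0]
ft_force: [-5.5, -1.7, 14.0]
finger_gap: 0.0238
t 15.35 p [0.5204 0.0826 0.0723] yaw 74.0 xz -0.0001 yz 0.0004 gap 0.0238 F [-5.5 -1.7 14. ] T [-0.43  1.03  0.08]
```

The button is pressed (gap 23.8 mm). The pads' swing pushes the lever down with about 14 N, so I'll relieve that and bring the hanging tail level before sliding.

```bash

python3 -m pendant '[{"dx":-0.4,"dy":0,"dz":-0.5,"ax":0,"ay":-0.01,"az":0,"gripper":0},{"dx":-0.8,"dy":0,"dz":-1,"ax":0,"ay":-0.02,"az":0,"gripper":0},{"dx":-0.8,"dy":0,"dz":-1,"ax":0,"ay":-0.02,"az":0,"gripper":0}]' 80
python3 -c "
from h import *
st()"
```

```text
time: 15.65
ee_pos: [0.5202, 0.0821, 0.0727]
tool_rot: [2.499, 1.884, -0.026]
ft_force: [-3.6, -2.0, 5.5]
finger_gap: 0.0238
t 15.65 p [0.5202 0.0821 0.0727] yaw 74.02 xz -0.0206 yz -0.0001 gap 0.0238 F [-3.6 -2.   5.5] T [-0.09  0.45  0.06]
```

```bash

python3 -m pendant '[{"dx":0,"dy":0,"dz":-0.5,"ax":0,"ay":0,"az":0,"gripper":0},{"dx":1,"dy":0,"dz":-0.5,"ax":0,"ay":0,"az":0,"gripper":0},{"dx":2,"dy":0,"dz":-0.5,"ax":0,"ay":0,"az":0,"gripper":0},{"dx":2,"dy":0,"dz":-0.5,"ax":0,"ay":0,"az":0,"gripper":0}]' 80
python3 -c "
from h import *
st()"
```

```text
time: 16.05
ee_pos: [0.5207, 0.0841, 0.0729]
tool_rot: [2.499, 1.884, -0.025]
ft_force: [-0.9, -0.9, -1.7]
finger_gap: 0.0236
t 16.05 p [0.5207 0.0841 0.0729] yaw 74.02 xz -0.0201 yz -0.0003 gap 0.0236 F [-0.9 -0.9 -1.7] T [0.14 0.03 0.04]
```

```bash

python3 -m pendant '[{"dx":0.5,"dy":0,"dz":0,"ax":0,"ay":0,"az":0,"gripper":0},{"dx":1,"dy":0,"dz":0,"ax":0,"ay":0,"az":0,"gripper":0},{"dx":1,"dy":0,"dz":0,"ax":0,"ay":0,"az":0,"gripper":0}]' 80
python3 -m pendant '[{"dx":0.5,"dy":0,"dz":0,"ax":0,"ay":0,"az":0,"gripper":0},{"dx":1,"dy":0,"dz":0,"ax":0,"ay":0,"az":0,"gripper":0},{"dx":1,"dy":0,"dz":0,"ax":0,"ay":0,"az":0,"gripper":0}]' 80
python3 -c "
from h import *
st()"
```

```text
time: 16.35
ee_pos: [0.521, 0.0851, 0.0729]
tool_rot: [2.499, 1.884, -0.025]
ft_force: [-0.8, 1.4, -4.7]
finger_gap: 0.0236
time: 16.65
ee_pos: [0.5213, 0.0861, 0.073]
tool_rot: [2.499, 1.884, -0.025]
ft_force: [-0.5, -0.4, -5.3]
finger_gap: 0.0237
t 16.65 p [0.5213 0.0861 0.073 ] yaw 74.02 xz -0.02 yz -0.0002 gap 0.0237 F [-0.5 -0.4 -5.3] T [0.3  0.03 0.01]
```

```bash

python3 -m pendant '[{"dx":0.5,"dy":0,"dz":0,"ax":0,"ay":0,"az":0,"gripper":0},{"dx":1,"dy":0,"dz":0,"ax":0,"ay":0,"az":0,"gripper":0},{"dx":1,"dy":0,"dz":0,"ax":0,"ay":0,"az":0,"gripper":0}]' 80
python3 -m pendant '[{"dx":0.5,"dy":0,"dz":0,"ax":0,"ay":0,"az":0,"gripper":0},{"dx":1,"dy":0,"dz":0,"ax":0,"ay":0,"az":0,"gripper":0},{"dx":1,"dy":0,"dz":0,"ax":0,"ay":0,"az":0,"gripper":0}]' 80
python3 -c "
from h import *
st()"
```

```text
time: 16.95
ee_pos: [0.5215, 0.087, 0.0729]
tool_rot: [2.499, 1.884, -0.025]
ft_force: [-0.6, 0.5, -4.9]
finger_gap: 0.0235
time: 17.25
ee_pos: [0.5217, 0.0875, 0.073]
tool_rot: [2.499, 1.883, -0.026]
ft_force: [-3.2, -4.3, -3.4]
finger_gap: 0.0235
t 17.25 p [0.5217 0.0875 0.073 ] yaw 74.0 xz -0.0208 yz -0.0001 gap 0.0235 F [-3.2 -4.3 -3.4] T [-0.48  0.53 -0.04]
```

The pads now touch the mouth (about 5 N) after a 5.6 mm advance, so the button is about 2 mm short of the mouth with its front edge under the wall. I'll release, move 60 mm back along the lever and check that the button stays down.

```bash

python3 -m pendant '[{"dx":-0.5,"dy":0,"dz":0,"ax":0,"ay":0,"az":0,"gripper":0},{"dx":-0.5,"dy":0,"dz":0,"ax":0,"ay":0,"az":0,"gripper":0.8},{"dx":-0.5,"dy":0,"dz":0,"ax":0,"ay":0,"az":0,"gripper":0.8},{"dx":-0.5,"dy":0,"dz":0,"ax":0,"ay":0,"az":0,"gripper":0.8},{"dx":-0.5,"dy":0,"dz":0,"ax":0,"ay":0,"az":0,"gripper":0.8},{"dx":-20,"dy":0,"dz":1,"ax":0,"ay":0.02,"az":0,"gripper":0.8},{"dx":-40,"dy":0,"dz":2,"ax":0,"ay":0.04,"az":0,"gripper":0.8},{"dx":-58,"dy":0,"dz":3,"ax":0,"ay":0.05,"az":0,"gripper":0.8},{"dx":-58,"dy":0,"dz":3,"ax":0,"ay":0.05,"az":0,"gripper":0.8}]' 40
python3 - <<'E'
from h import *
st()
s=snap('scene')
cv2.imwrite('pics/c4.png',cv2.resize(s['pixels'][160:240,310:430],None,fx=6,fy=6,interpolation=cv2.INTER_CUBIC))
cv2.imwrite('pics/c4z.png',cv2.resize(s['pixels'][185:225,355:415],None,fx=12,fy=12,interpolation=cv2.INTER_CUBIC))
E
```

```text
time: 18.15
ee_pos: [0.5054, 0.0304, 0.0712]
tool_rot: [-2.496, -1.877, -0.037]
ft_force: [0.4, 0.4, 0.8]
finger_gap: 0.068
t 18.15 p [0.5054 0.0304 0.0712] yaw 73.89 xz 0.0299 yz 0.0 gap 0.068 F [0.4 0.4 0.8] T [-0.05  0.06  0.  ]
```

View pics/c4.png

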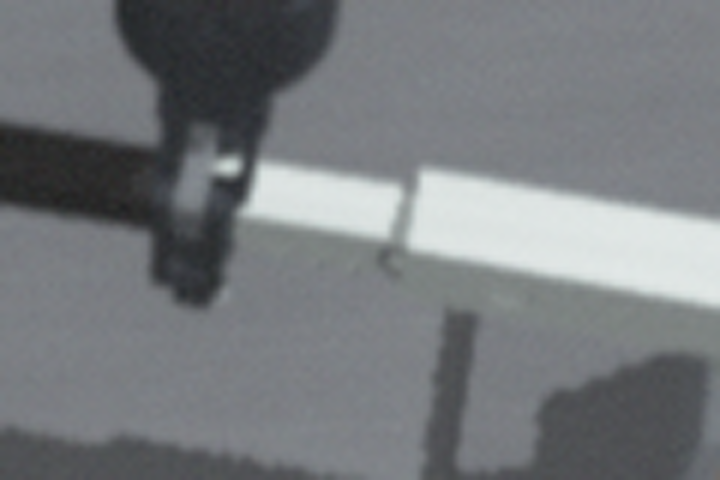

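View pics/c4z.png

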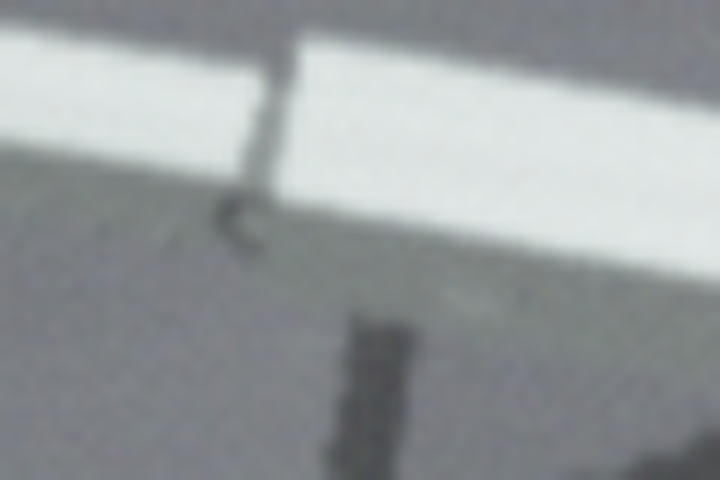

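Only a dark crescent, the button's rear rim at about (232,222), shows at the mouth: it's held down under the wall. I'll grip here and bring the tail level.

```bash

python3 -m pendant '[{"dx":0,"dy":0,"dz":0,"ax":0,"ay":0,"az":0,"gripper":0},{"dx":0,"dy":0,"dz":0,"ax":0,"ay":0,"az":0,"gripper":0},{"dx":0,"dy":0,"dz":0,"ax":0,"ay":0,"az":0,"gripper":0},{"dx":0,"dy":0,"dz":0,"ax":0,"ay":0,"az":0,"gripper":0},{"dx":0,"dy":0,"dz":0,"ax":0,"ay":0,"az":0,"gripper":0}]' 60
python3 -m pendant '[{"dx":-0.6,"dy":0,"dz":-0.8,"ax":0,"ay":-0.015,"az":0,"gripper":0},{"dx":-1,"dy":0,"dz":-1.6,"ax":0,"ay":-0.027,"az":0,"gripper":0},{"dx":-1,"dy":0,"dz":-1.6,"ax":0,"ay":-0.027,"az":0,"gripper":0}]' 60
python3 -c "
from h import *
st()"
```

```text
time: 18.7
ee_pos: [0.5058, 0.0327, 0.0713]
tool_rot: [-2.493, -1.881, -0.037]
ft_force: [-4.9, 1.0, 5.2]
finger_gap: 0.0238
time: 19.0
ee_pos: [0.5052, 0.0317, 0.0726]
tool_rot: [-2.506, -1.891, -0.001]
ft_force: [-4.4, 0.6, 3.8]
finger_gap: 0.0239
t 19.0 p [0.5052 0.0317 0.0726] yaw 74.07 xz 0.002 yz -0.0012 gap 0.0239 F [-4.4  0.6  3.8] T [0.66 0.92 0.23]
```

```bash

python3 -m pendant '[{"dx":0,"dy":-0.5,"dz":-0.8,"ax":0,"ay":-0.002,"az":0,"gripper":0},{"dx":0,"dy":-0.5,"dz":-0.8,"ax":0,"ay":-0.002,"az":0,"gripper":0}]' 60
python3 -m pendant '[{"dx":1,"dy":0,"dz":0,"ax":0,"ay":0,"az":0,"gripper":0},{"dx":2,"dy":0,"dz":0,"ax":0,"ay":0,"az":0,"gripper":0},{"dx":2,"dy":0,"dz":0,"ax":0,"ay":0,"az":0,"gripper":0}]' 60
python3 -c "
from h import *
st()"
```

```text
time: 19.2
ee_pos: [0.5048, 0.0316, 0.0733]
tool_rot: [-2.507, -1.891, 0.0]
ft_force: [-3.5, 3.4, -1.1]
finger_gap: 0.024
time: 19.5
ee_pos: [0.5051, 0.0326, 0.0733]
tool_rot: [-2.509, -1.89, 0.002]
ft_force: [-6.2, -2.2, 0.0]
finger_gap: 0.0243
t 19.5 p [0.5051 0.0326 0.0733] yaw 74.0 xz -0.0007 yz -0.0008 gap 0.0243 F [-6.2 -2.2  0. ] T [-0.26  1.01  0.17]
```

```bash

python3 -m pendant '[{"dx":0.7,"dy":-0.3,"dz":0,"ax":0,"ay":0,"az":0,"gripper":0},{"dx":1.4,"dy":-0.5,"dz":0,"ax":0,"ay":0,"az":0,"gripper":0},{"dx":1.4,"dy":-0.5,"dz":0,"ax":0,"ay":0,"az":0,"gripper":0}]' 60
python3 - <<'E'
from h import *
st()
s=snap('scene')
cv2.imwrite('pics/c5z.png',cv2.resize(s['pixels'][185:225,355:415],None,fx=12,fy=12,interpolation=cv2.INTER_CUBIC))
E
```

```text
time: 19.8
ee_pos: [0.5052, 0.0339, 0.0733]
tool_rot: [2.509, 1.89, -0.001]
ft_force: [-4.0, -5.3, -0.7]
finger_gap: 0.0235
t 19.8 p [0.5052 0.0339 0.0733] yaw 73.98 xz -0.0008 yz -0.0003 gap 0.0235 F [-4.  -5.3 -0.7] T [-0.61  0.8  -0.01]
```

View pics/c5z.png

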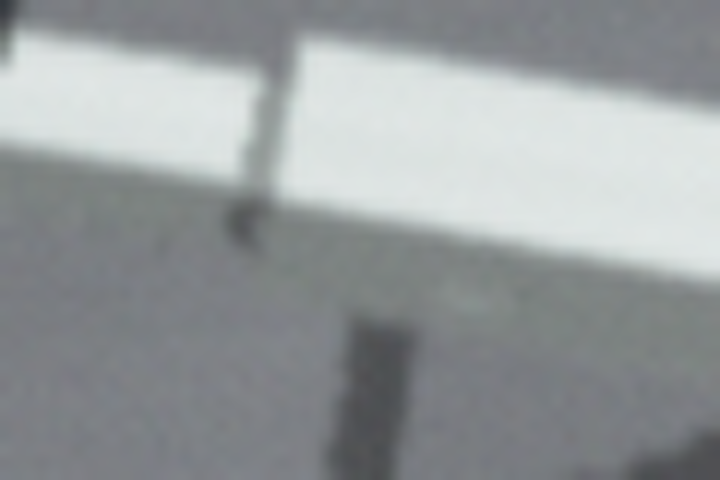

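The crescent at (240,222) is shrinking: the button is going under the wall at about 6 N. I'll keep pushing.

```bash

python3 -m pendant '[{"dx":1,"dy":-0.2,"dz":0,"ax":0,"ay":0,"az":0,"gripper":0},{"dx":2,"dy":-0.3,"dz":0,"ax":0,"ay":0,"az":0,"gripper":0},{"dx":3,"dy":-0.3,"dz":0,"ax":0,"ay":0,"az":0,"gripper":0},{"dx":3,"dy":-0.3,"dz":0,"ax":0,"ay":0,"az":0,"gripper":0}]' 60
python3 -c "
from h import *
st()"
```

```text
time: 20.25
ee_pos: [0.5059, 0.0369, 0.0733]
tool_rot: [2.509, 1.89, -0.001]
ft_force: [-3.5, -3.9, -0.2]
finger_gap: 0.0238
t 20.25 p [0.5059 0.0369 0.0733] yaw 73.98 xz -0.0008 yz -0.0001 gap 0.0238 F [-3.5 -3.9 -0.2] T [-0.65  0.67 -0.09]
```

```bash

python3 -m pendant '[{"dx":2,"dy":0,"dz":0,"ax":0,"ay":0,"az":0,"gripper":0},{"dx":4,"dy":0,"dz":0,"ax":0,"ay":0,"az":0,"gripper":0},{"dx":6,"dy":0,"dz":0,"ax":0,"ay":0,"az":0,"gripper":0},{"dx":8,"dy":0,"dz":0,"ax":0,"ay":0,"az":0,"gripper":0},{"dx":10,"dy":0,"dz":0,"ax":0,"ay":0,"az":0,"gripper":0},{"dx":10,"dy":0,"dz":0,"ax":0,"ay":0,"az":0,"gripper":0},{"dx":10,"dy":0,"dz":0,"ax":0,"ay":0,"az":0,"gripper":0}]' 60
python3 -c "
from h import *
st()"
```

```text
time: 20.95
ee_pos: [0.5088, 0.0466, 0.0735]
tool_rot: [2.509, 1.89, -0.0]
ft_force: [-2.9, -4.0, 0.3]
finger_gap: 0.0241
t 20.95 p [0.5088 0.0466 0.0735] yaw 73.98 xz -0.0004 yz 0.0001 gap 0.0241 F [-2.9 -4.   0.3] T [-0.63  0.65 -0.11]
```

```bash

python3 -m pendant '[{"dx":2,"dy":0,"dz":0,"ax":0,"ay":0,"az":0,"gripper":0},{"dx":4,"dy":0,"dz":0,"ax":0,"ay":0,"az":0,"gripper":0},{"dx":6,"dy":0,"dz":0,"ax":0,"ay":0,"az":0,"gripper":0},{"dx":8,"dy":0,"dz":0,"ax":0,"ay":0,"az":0,"gripper":0},{"dx":10,"dy":0,"dz":0,"ax":0,"ay":0,"az":0,"gripper":0},{"dx":12,"dy":0,"dz":0,"ax":0,"ay":0,"az":0,"gripper":0},{"dx":14,"dy":0,"dz":0,"ax":0,"ay":0,"az":0,"gripper":0},{"dx":14,"dy":0,"dz":0,"ax":0,"ay":0,"az":0,"gripper":0}]' 60
python3 - <<'E'
from h import *
st()
s=snap('scene')
cv2.imwrite('pics/c6.png',cv2.resize(s['pixels'][170:230,340:440],None,fx=8,fy=8,interpolation=cv2.INTER_CUBIC))
E
```

```text
time: 21.75
ee_pos: [0.5127, 0.06, 0.0736]
tool_rot: [2.509, 1.89, -0.0]
ft_force: [-5.0, -5.0, 1.8]
finger_gap: 0.0239
t 21.75 p [0.5127 0.06   0.0736] yaw 73.98 xz -0.0006 yz 0.0003 gap 0.0239 F [-5.  -5.   1.8] T [-0.77  0.75 -0.06]
```

View pics/c6.png

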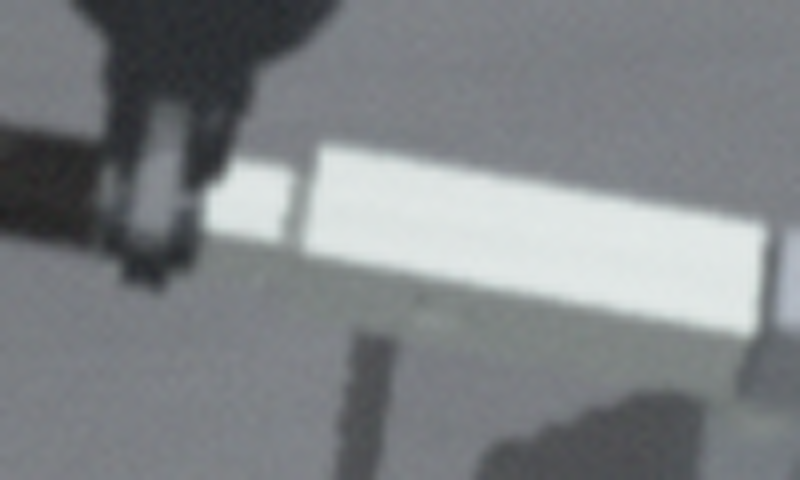

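The hole at (435,312) is still empty and about 12–13 mm of travel remains. I'll push 8 mm, then creep.

```bash

python3 -m pendant '[{"dx":2,"dy":0,"dz":0,"ax":0,"ay":0,"az":0,"gripper":0},{"dx":4,"dy":0,"dz":0,"ax":0,"ay":0,"az":0,"gripper":0},{"dx":6,"dy":0,"dz":0,"ax":0,"ay":0,"az":0,"gripper":0},{"dx":8,"dy":0,"dz":0,"ax":0,"ay":0,"az":0,"gripper":0},{"dx":8,"dy":0,"dz":0,"ax":0,"ay":0,"az":0,"gripper":0}]' 60
python3 -m pendant '[{"dx":1,"dy":0,"dz":0,"ax":0,"ay":0,"az":0,"gripper":0},{"dx":2,"dy":0,"dz":0,"ax":0,"ay":0,"az":0,"gripper":0},{"dx":2,"dy":0,"dz":0,"ax":0,"ay":0,"az":0,"gripper":0}]' 40
python3 - <<'E'
from h import *
st()
s=snap('scene')
cv2.imwrite('pics/c7.png',cv2.resize(s['pixels'][170:230,340:440],None,fx=8,fy=8,interpolation=cv2.INTER_CUBIC))
E
```

```text
time: 22.3
ee_pos: [0.516, 0.0695, 0.0738]
tool_rot: [-2.507, -1.891, -0.005]
ft_force: [3.8, 11.4, -3.8]
finger_gap: 0.0243
time: 22.6
ee_pos: [0.516, 0.0703, 0.0737]
tool_rot: [-2.509, -1.891, -0.002]
ft_force: [2.3, 1.6, -1.4]
finger_gap: 0.0242
t 22.6 p [0.516  0.0703 0.0737] yaw 74.02 xz 0.0011 yz 0.0008 gap 0.0242 F [ 2.3  1.6 -1.4] T [ 0.28 -0.35  0.01]
```

View pics/c7.png

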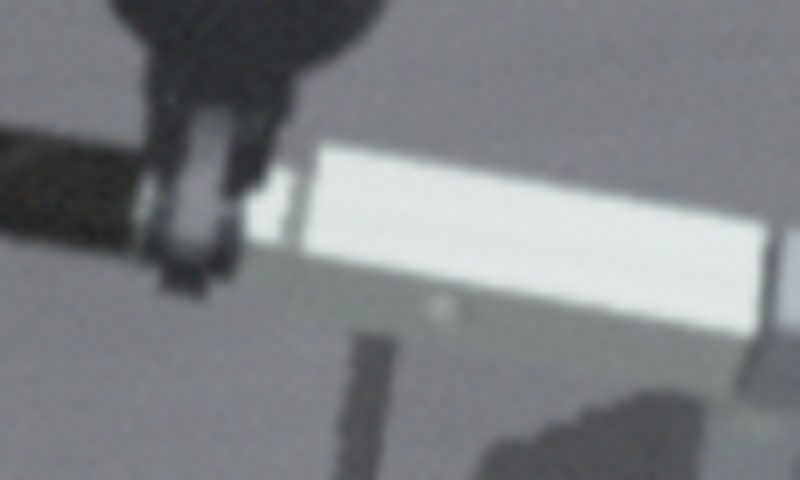

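A bright button tip appears in the hole at (443,308), and the axial force flipped sign as it popped. A gentle push and pull will show whether it's captured.

```bash

python3 -m pendant '[{"dx":0.5,"dy":0,"dz":0,"ax":0,"ay":0,"az":0,"gripper":0},{"dx":1,"dy":0,"dz":0,"ax":0,"ay":0,"az":0,"gripper":0},{"dx":1,"dy":0,"dz":0,"ax":0,"ay":0,"az":0,"gripper":0}]' 30
python3 -m pendant '[{"dx":0.5,"dy":0,"dz":0,"ax":0,"ay":0,"az":0,"gripper":0},{"dx":1,"dy":0,"dz":0,"ax":0,"ay":0,"az":0,"gripper":0},{"dx":1,"dy":0,"dz":0,"ax":0,"ay":0,"az":0,"gripper":0}]' 30
```

```text
time: 22.95
ee_pos: [0.5159, 0.0708, 0.0737]
tool_rot: [2.509, 1.89, 0.001]
ft_force: [0.8, -4.6, 3.2]
finger_gap: 0.0242
time: 23.25
ee_pos: [0.5161, 0.0719, 0.0737]
tool_rot: [-2.509, -1.89, -0.001]
ft_force: [-0.1, -4.3, 2.0]
finger_gap: 0.0242
```

```bash
python3 - <<'E'
from h import *
s=snap('scene')
cv2.imwrite('pics/c8.png',cv2.resize(s['pixels'][190:225,370:420],None,fx=14,fy=14,interpolation=cv2.INTER_CUBIC))
g=cv2.cvtColor(s['pixels'],cv2.COLOR_BGR2GRAY);print(g[203:214,386:403])
st()
E
```

```text
[[165 169 180 190 197 206 212 218 221 223 225 225 227 227 227 227 227]
 [135 141 142 146 151 158 168 180 193 199 206 212 216 219 222 226 227]
 [130 131 131 132 130 135 138 145 148 153 158 168 174 189 196 208 212]
 [129 129 131 132 131 130 129 134 137 141 142 139 140 145 151 159 165]
 [129 129 127 129 130 130 125 134 145 155 149 140 130 131 132 132 135]
 [129 130 127 128 130 128 128 136 144 156 152 138 125 126 132 131 132]
 [129 131 130 129 127 132 127 135 142 149 148 137 122 125 129 131 130]
 [128 128 126 126 127 129 134 129 132 136 139 133 128 128 128 130 127]
 [117 116 118 122 126 131 129 129 125 128 131 133 131 130 128 126 128]
 [ 91  95 101 107 122 129 127 130 126 129 132 132 127 130 127 128 129]
 [ 83  86  86  98 119 126 125 128 129 130 128 127 128 129 127 130 129]]
t 23.3 p [0.5161 0.0719 0.0736] yaw 74.0 xz 0.0006 yz 0.0003 gap 0.0238 F [-0.3 -4.8  3.5] T [-0.96 -0.03 -0.23]
```

View pics/c8.png

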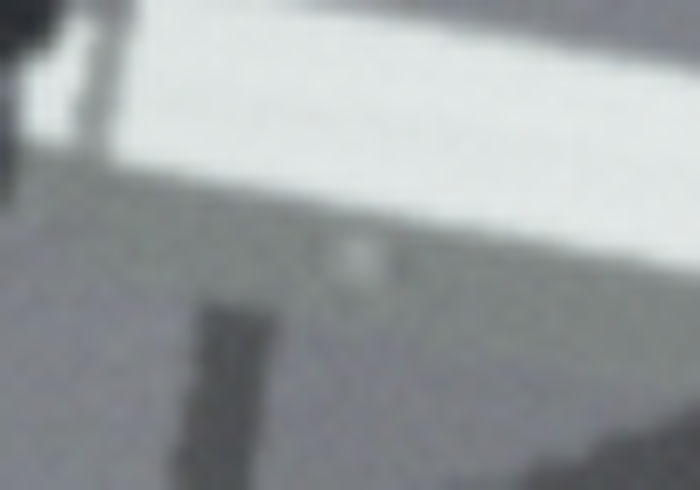

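```bash

python3 -m pendant '[{"dx":0.5,"dy":0,"dz":0,"ax":0,"ay":0,"az":0,"gripper":0},{"dx":0.5,"dy":0,"dz":0,"ax":0,"ay":0,"az":0,"gripper":0}]' 30
python3 -m pendant '[{"dx":0.5,"dy":0,"dz":0,"ax":0,"ay":0,"az":0,"gripper":0},{"dx":0.5,"dy":0,"dz":0,"ax":0,"ay":0,"az":0,"gripper":0}]' 30
```

```text
time: 23.5
ee_pos: [0.5162, 0.0724, 0.0737]
tool_rot: [-2.509, -1.89, -0.001]
ft_force: [0.2, -5.1, 3.3]
finger_gap: 0.0236
time: 23.7
ee_pos: [0.5164, 0.0729, 0.0737]
tool_rot: [-2.509, -1.891, -0.001]
ft_force: [0.1, -5.1, 3.1]
finger_gap: 0.0242
```

```bash

python3 -m pendant '[{"dx":0.5,"dy":0,"dz":0,"ax":0,"ay":0,"az":0,"gripper":0},{"dx":0.5,"dy":0,"dz":0,"ax":0,"ay":0,"az":0,"gripper":0}]' 30
python3 -m pendant '[{"dx":0.5,"dy":0,"dz":0,"ax":0,"ay":0,"az":0,"gripper":0},{"dx":0.5,"dy":0,"dz":0,"ax":0,"ay":0,"az":0,"gripper":0}]' 30
```

```text
time: 23.9
ee_pos: [0.5165, 0.0733, 0.0737]
tool_rot: [-2.509, -1.891, -0.001]
ft_force: [0.5, -6.1, 3.2]
finger_gap: 0.024
time: 24.1
ee_pos: [0.5165, 0.0735, 0.0737]
tool_rot: [2.509, 1.89, 0.0]
ft_force: [-1.1, -7.6, 5.0]
finger_gap: 0.0242
```

The forward stop is at y≈0.0735 (force rising, movement stalling). Now the rear stop.

```bash

python3 -m pendant '[{"dx":-0.5,"dy":0,"dz":0,"ax":0,"ay":0,"az":0,"gripper":0},{"dx":-1,"dy":0,"dz":0,"ax":0,"ay":0,"az":0,"gripper":0},{"dx":-1.5,"dy":0,"dz":0,"ax":0,"ay":0,"az":0,"gripper":0},{"dx":-1.5,"dy":0,"dz":0,"ax":0,"ay":0,"az":0,"gripper":0}]' 30
python3 -m pendant '[{"dx":-0.5,"dy":0,"dz":0,"ax":0,"ay":0,"az":0,"gripper":0},{"dx":-1,"dy":0,"dz":0,"ax":0,"ay":0,"az":0,"gripper":0},{"dx":-1,"dy":0,"dz":0,"ax":0,"ay":0,"az":0,"gripper":0}]' 30
python3 -m pendant '[{"dx":-0.5,"dy":0,"dz":0,"ax":0,"ay":0,"az":0,"gripper":0},{"dx":-1,"dy":0,"dz":0,"ax":0,"ay":0,"az":0,"gripper":0},{"dx":-1,"dy":0,"dz":0,"ax":0,"ay":0,"az":0,"gripper":0}]' 30
```

```text
time: 24.5
ee_pos: [0.5165, 0.0731, 0.0736]
tool_rot: [-2.508, -1.891, -0.003]
ft_force: [1.9, 3.5, 0.7]
finger_gap: 0.0239
time: 24.8
ee_pos: [0.5161, 0.0718, 0.0736]
tool_rot: [-2.508, -1.891, -0.002]
ft_force: [3.1, 3.7, 0.8]
finger_gap: 0.0239
time: 25.1
ee_pos: [0.5157, 0.0707, 0.0736]
tool_rot: [-2.508, -1.891, -0.001]
ft_force: [2.3, 3.3, 2.2]
finger_gap: 0.0239
```

```bash

python3 -m pendant '[{"dx":-0.5,"dy":0,"dz":0,"ax":0,"ay":0,"az":0,"gripper":0},{"dx":-0.5,"dy":0,"dz":0,"ax":0,"ay":0,"az":0,"gripper":0}]' 30
python3 -m pendant '[{"dx":-0.5,"dy":0,"dz":0,"ax":0,"ay":0,"az":0,"gripper":0},{"dx":-0.5,"dy":0,"dz":0,"ax":0,"ay":0,"az":0,"gripper":0}]' 30
```

```text
time: 25.3
ee_pos: [0.5156, 0.0704, 0.0736]
tool_rot: [-2.508, -1.891, -0.002]
ft_force: [3.3, 4.5, 1.1]
finger_gap: 0.024
time: 25.5
ee_pos: [0.5155, 0.0702, 0.0736]
tool_rot: [-2.508, -1.891, -0.002]
ft_force: [4.6, 7.3, 0.1]
finger_gap: 0.024
```

Both stops found, about 3.4 mm apart: the button is captured in the hole. I'll centre it, let go and retreat upward.

```bash

python3 -m pendant '[{"dx":1,"dy":0,"dz":0,"ax":0,"ay":0,"az":0,"gripper":0},{"dx":2.2,"dy":0,"dz":0,"ax":0,"ay":0,"az":0,"gripper":0},{"dx":2.2,"dy":0,"dz":0,"ax":0,"ay":0,"az":0,"gripper":0}]' 30
python3 -m pendant '[{"dx":0,"dy":0,"dz":0,"ax":0,"ay":0,"az":0,"gripper":0.5},{"dx":0,"dy":0,"dz":0,"ax":0,"ay":0,"az":0,"gripper":0.9},{"dx":0,"dy":0,"dz":0,"ax":0,"ay":0,"az":0,"gripper":0.9},{"dx":0,"dy":0,"dz":0,"ax":0,"ay":0,"az":0,"gripper":0.9},{"dx":0,"dy":0,"dz":0,"ax":0,"ay":0,"az":0,"gripper":0.9},{"dx":0,"dy":0,"dz":-30,"ax":0,"ay":0,"az":0,"gripper":0.9},{"dx":0,"dy":0,"dz":-60,"ax":0,"ay":0,"az":0,"gripper":0.9},{"dx":-30,"dy":0,"dz":-90,"ax":0,"ay":0,"az":0,"gripper":0.9},{"dx":-60,"dy":0,"dz":-110,"ax":0,"ay":0,"az":0,"gripper":0.9},{"dx":-60,"dy":0,"dz":-110,"ax":0,"ay":0,"az":0,"gripper":0.9}]' 30
python3 - <<'E'
from h import *
st()
s=snap('scene')
save(s,'d1full.png')
cv2.imwrite('pics/d1.png',cv2.resize(s['pixels'][165:235,310:430],None,fx=6,fy=6,interpolation=cv2.INTER_CUBIC))
g=cv2.cvtColor(s['pixels'],cv2.COLOR_BGR2GRAY);print(g[203:214,386:403])
E
```

```text
time: 25.8
ee_pos: [0.5158, 0.071, 0.0736]
tool_rot: [2.509, 1.89, -0.001]
ft_force: [0.3, -6.4, 5.7]
finger_gap: 0.0239
time: 26.8
ee_pos: [0.5001, 0.0118, 0.1864]
tool_rot: [2.509, 1.887, 0.006]
ft_force: [0.5, 0.0, -0.4]
finger_gap: 0.0772
t 26.8 p [0.5001 0.0118 0.1864] yaw 73.89 xz 0.0016 yz 0.0041 gap 0.0772 F [ 0.5  0.  -0.4] T [ 0.04 -0.   -0.05]
[[162 167 176 185 190 201 207 212 217 219 221 222 223 223 224 226 224]
 [132 135 140 143 148 154 165 175 184 192 201 205 210 215 218 220 224]
 [127 128 128 127 128 130 133 141 144 148 156 162 169 183 192 200 206]
 [125 128 125 126 126 124 129 132 137 139 139 134 136 143 146 154 160]
 [125 125 128 126 126 123 130 135 145 149 143 133 128 128 128 129 131]
 [123 128 125 126 124 127 128 137 144 150 144 134 121 123 125 126 124]
 [125 125 123 125 125 128 131 133 138 143 139 130 119 123 126 125 127]
 [124 123 123 123 125 126 127 130 134 137 132 127 124 123 124 126 126]
 [111 113 113 122 125 128 128 126 130 128 128 126 124 125 126 125 127]
 [ 91  92  91 104 119 127 126 125 127 126 126 125 130 124 127 128 125]
 [ 83  83  82  97 116 121 125 121 126 124 124 125 124 126 126 126 127]]
```

View pics/d1.png

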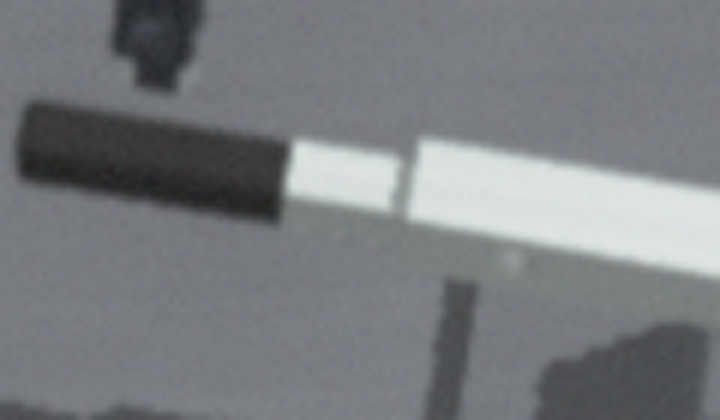

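View pics/d1full.png

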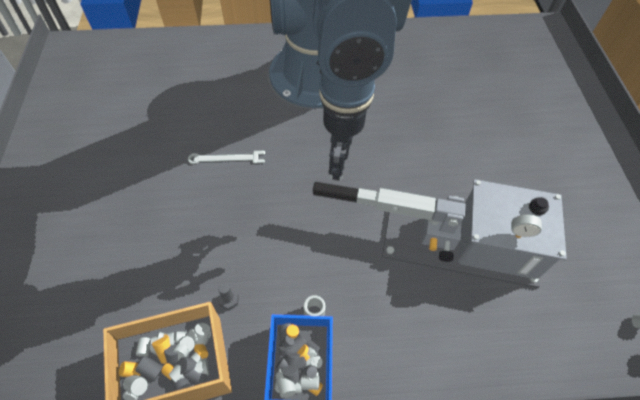

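```bash
python3 - <<'E'
from h import *
s=snap('scene')
f=lambda u,v,z:(((onz(s,310+u/6,165+v/6,z)-M)@PX*1000).round(1),((onz(s,310+u/6,165+v/6,z)-M)@PYv*1000).round(1))
print('boundary',f(291,140,.122),f(284,195,.122),'tail',f(28,100,.121),f(22,152,.121))
print('button',onlat(s,310+511/6,165+261/6,-.0215))
t=snap('top');cv2.imwrite('pics/d1t.png',cv2.resize(t['pixels'][150:250,200:350],None,fx=5,fy=5,interpolation=cv2.INTER_CUBIC))
E
```

```text
boundary (np.float64(-44.9), np.float64(11.0)) (np.float64(-43.6), np.float64(-13.2)) tail (np.float64(-143.2), np.float64(8.3)) (np.float64(-140.5), np.float64(-14.8))
button (np.float64(40.5), np.float64(119.0))
```

View pics/d1t.png

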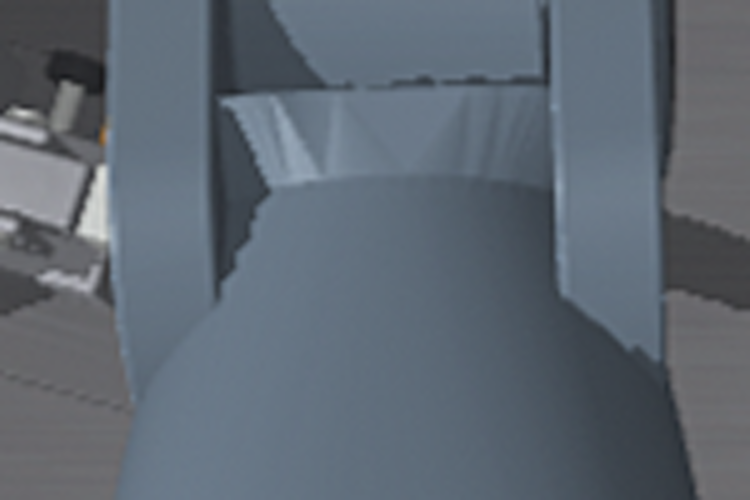

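The top view is blocked by the arm. The scene view gives the button at 40.5 mm deep (hole at 40) and the tail about 142 mm out, with the fingers well clear, so I'm handing in.

```bash
python3 - <<'E'
from h import *
st(); r.job_done(); st()
E
```

```text
t 26.95 p [0.4994 0.0143 0.1831] yaw 73.99 xz 0.0011 yz -0.0004 gap 0.077 F [ 0.2 -0.2  0.3] T [-0.01  0.05 -0.03]
the job is handed in; nothing more can be done
the job is handed in; nothing more can be done
```

The lever is in the pump's socket with its button out through the side hole. I handed the job in at about 27 s of the 61 s allowed; no verdict is reported.

- **What I did:** I slid the spigot in until the button touched the mouth at about 5 N, then let go and pinched the button flush. I slid it under the wall until the pads met the mouth, regripped farther back and pushed on at roughly 4–8 N until it popped out. Then I centred it, let go and backed off.
- **Capture check:** a gentle push and pull met a stop each way, about 3.4 mm apart. That fits the 13 mm button held in the 16 mm hole.
- **Last picture:** it put the button 40.5 mm deep (hole at 40) and about 142 mm of lever standing out (nominal 145, within picture error). The coupling, bolt and spanner looked unmoved, and the force reading at hand-in was about zero.

**What failed or disagreed:**
- The first move was refused because its rows lacked the `ax` and `ay` keys.
- The first two grasps closed over the lever, because the fingertips sit about 20 mm higher than the reported TCP suggests; going lower fixed it.
- The last centring move stopped about 1 mm short of the middle of the play, which should still be inside the 2.5 mm limit.
- The final top view was blocked by the arm, so the last check rests on the scene camera and the push–pull alone. How far the button sprang out was not measured directly.

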